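# Fetch the heat sink from behind the containers and set it on the board

### The arm

A 7-joint arm with a two-finger parallel gripper is mounted at the origin on the work surface. World frame = base frame: x ahead of the robot, y to its left, z up, the work surface at z = 0. Lengths are in m, angles in rad, forces in N, time in s.
With the tool pointing down it reaches from about 0.4 to 0.875 m from the base axis. Payload 19.3 kg.
Tool frame: the origin (TCP) lies at the very end of the fingers, on their centre line; the grasp point (between the pads) lies 19 mm behind it; z points along the fingers, y is the line along which they close (so a half turn about z gives the same grasp; the last joint's range is limited). The gripper opens to 85 mm and grips with 20 to 120 N. Pads are 22 mm wide; open, the fingers measure 114 mm over their backs; the gripper's body (76 mm by 85 mm) begins 54 mm behind the grasp point. The pads swing forward as they close: fully open they stand 13 mm farther back than shut.
Start: joints at [1.2, 0.521, -0.036, 1.599, 0.021, 1.021, -0.113], TCP at [0.185, -0.597, 0.231] pointing down, gripper open.
Joint ranges: [-2.91, 2.91], [-0.3, 2.13], [-1.5, 1.42], [0.17, 2.43], [-1.26, 4.41], [0.16, 1.93], [-2.52, 2.52]. Speed limits (rad/s): [1.89, 1.89, 2.39, 2.39, 3.01, 3.01, 3.01].

### API

Orientations are given as a rotation vector (axis times angle).
In Python, from cell import arm gives the robot as it stands.
- The arm moves only by the tool jog_arm, never from a script. Its argument "motion" is one flat list of numbers, 5 for each row, row after row: the shift along the tool's x, y, z in mm, then the turn about the tool's z in degrees, then the finger opening in mm, from 0 to 85.4. In form: [dx, dy, dz, roll, grip, dx, dy, dz, roll, grip, ...]. A call has 1 to 10 rows; each row shifts and turns the commanded pose from where the row before left it, along the tool's axes as they then stand; what a row does not reach is not made up. A row lasts 1/10 s, in which the tool goes at most 50 mm and 8.59 degrees, less where a joint would pass 70% of its speed; a pose out of reach is approached as far as the arm can. A call is refused whole if a number of a shift passes 50 or a number of a turn 8.59, either way. A call with a gripper value outside its range is refused whole. The fingers move at their own pace and stop on an object; the grip force is fixed at half the most. Time passes only in rows, so rows that do not move let the fingers close. It gives the time, the measured TCP pose, the force, the opening and the grip force at its end, in the units of the state.
- arm.get_state(): the state, without advancing time (a new reading comes with each control period).
- arm.grab_frame(name): name is "scene" or "top" or "wrist"; returns the picture (384x512x3 uint8, blue, green, red); there is no depth.
- arm.camera_info(name): a dict with "vertical_fov" (degrees; the focal length in pixels is half the picture's height over the tangent of half this angle, whatever the lens; pixels are square), "cx", "cy" (the principal point, pixels), "rvec" (rotation vector, rad) and "tvec" (3), from world to camera coordinates, as OpenCV has them. Camera axes: x right, y down, z forward; pixel columns grow to the right and rows downward; lengths in m; the calibration is good to about 2 mm. A picture is of the moment at which its call begins: read the wrist's pose just before it. camera_info takes no time and is no camera call; for the wrist camera it gives the pose at the moment of the call.
- arm.close_job(): hands the job in; it is judged then, once.
The state is a dict: "clock": time; "qpos": joint angles; "qd": joint speeds; "effort": joint torques, N m; "eef_pos": TCP position; "ee_rot": TCP orientation; "force": force on the tool from outside, world axes, zero at the start; "wrist_torque": the same for the moment, N m; "gripper_width": finger opening in m; "grasp_force": force on a finger pad.
Only numpy, scipy, OpenCV 4.12 (cv2) and the standard library are available. Lean on these libraries where they do the work, as an engineer would, in place of code of your own. Each camera call takes 0.05 s, during which the arm holds its last target. There are 200 camera calls.

### The job

The finned heat sink stands at the back of the storage sheet, behind a spray can, a square bottle and a rectangular tin. Stand all three containers on the side tray, then fetch the heat sink and set it gently on the motherboard, flat on its printed outline; after that put each container back on its own taped outline, lined up with it. Keep the containers upright and do not knock over or shift the solder reel at the end of the row.

Things in the scene. Friction and masses are not known exactly. Their poses are not given: they have to be found in the camera images.
- can: small aerosol can, bare aluminium with a white band and a black cap: round, 46 mm in diameter up to 86 mm high, then tapering to a cap 37 mm in diameter, 115 mm high in all, about 0.16 kg. Origin: centre of its underside; z up. Stands on place_can at the start.
- bottle: square white plastic bottle with a round grey cap: 46 x 46 mm up to 86 mm high, cap 34 mm in diameter, 110 mm high in all, about 0.18 kg. Origin: centre of its underside; x and y square to its sides, z up. Stands on place_bottle at the start.
- tin: rectangular steel solvent tin with a small black cap off-centre: 38 mm along its x, 56 mm along its y (1.5 mm more at the seams), body 90 mm high, 105 mm with the cap, about 0.20 kg. Origin: centre of its underside; z up. Stands on place_tin at the start.
- heatsink: extruded aluminium heat sink with upright fins: 42 mm along its x, 120 mm along its y (as the fins run), 34 mm high, about 0.25 kg; grip it across x on its flat outer fins. Origin: centre of its underside; z up. Stands on the bench about 11 mm behind the row of containers (farther from the robot), its length along the row; either way round is the same.
- place_can: home of the can: a round yellow tape outline 54 mm in diameter (same level as the bench) on the grey storage sheet. Origin: its centre, at bench level (z = 0).
- place_bottle: home of the bottle: a square yellow tape outline, 54 x 54 mm, at bench level. Origin: its centre; x and y along its sides.
- place_tin: home of the tin: a rectangular yellow tape outline, 46 mm along its x and 64 mm along its y, at bench level. Origin: its centre. The three homes form one row, 61 mm apart along their common y axis, in an order that changes; their x points away from the robot, towards the heat sink.
- tray: shallow black side tray fixed to the bench, to the left or the right of the storage sheet: 260 mm along its x, 120 mm along its y, walls 4 mm thick and 9 mm high, floor 4 mm above the bench. Origin: centre of its underside (bench level).
- board: blue motherboard, 170 mm square, 12 mm above the bench, in a fixed grey nest 194 mm square, across from the tray. Origin: at bench level under the centre of the heat sink's place, a white printed outline 48 (x) x 126 mm (y) with chips and posts 16 mm above the bench, on which the heat sink rests, y along y. Within x +-60, y +-70 mm of it other parts are below 16 mm; beyond, up to 28 mm
- reel: reel of solder wire standing on its end, black flanges 60 mm in diameter, 50 mm high, at the left or the right end of the container row. Origin: centre of its underside. To be left alone.
Mind the look-alikes: they are no part of the job. Leave any green look-alike of the heatsink alone.

How it is judged:
By the outcome, as a careful person would: the job done as asked, in the order asked, and still so for the second after the job is handed in, with the robot touching nothing.
It also fails if it takes over 144 s, if anything falls off the work surface, if the arm or the gripper's body presses on something with over 40 N, if the wrist force passes 120 N, or if a joint passes its speed limit or range.

## Working session

There is one attempt and no reset: what is moved stays moved. The work goes in short steps, Python scripts to look and compute and a tool call to move; the robot and the scene stay as the last step left them, time stands still between calls to the robot, and variables do not carry over. Pictures are saved under pics/ and viewed, at most 14 in all, crops included, and the job is handed in when it is done.

Besides the shell and the picture viewer there is one more tool, called after "Call:" as name(argument=value, ...) on one line, values as JSON. jog_arm: Moves the arm, as the interface text tells. Its arguments: {"type":"object","properties":{"motion":{"type":"array"}},"required":["motion"]}

```bash
ls; mkdir -p pics; cat > h.py <<'E'
import numpy as np, cv2
from cell import arm
from scipy.spatial.transform import Rotation as R
def cam(n):
    c=arm.camera_info(n); f=192/np.tan(np.radians(c["vertical_fov"])/2)
    K=np.array([[f,0,c["cx"]],[0,f,c["cy"]],[0,0,1]]); return K,np.array(c["rvec"],float),np.array(c["tvec"],float),c
def ray(n,uv,z,cc=None):
    K,r,t,_=cc or cam(n); Rm=cv2.Rodrigues(r)[0]; o=-Rm.T@t
    uv=np.atleast_2d(np.array(uv,float)); d=(np.linalg.inv(K)@np.c_[uv,np.ones(len(uv))].T).T@Rm
    return o+d*((z-o[2])/d[:,2])[:,None]
def proj(n,P,cc=None):
    K,r,t,_=cc or cam(n); return cv2.projectPoints(np.array(P,float).reshape(-1,3),r,t,K,None)[0][:,0]
E
python3 - <<'E'
from h import *
for n in("scene","top","wrist"):
    i=arm.grab_frame(n); cv2.imwrite(f"pics/{n}0.png",i); print(n,cam(n)[3])
s=arm.get_state(); print(s)
E
```

```text
pics
scene {'vertical_fov': 42.364912066375574, 'cx': 250.43057179347062, 'cy': 196.79272406297912, 'rvec': array([ 2.11365669,  1.41792106, -0.51725389]), 'tvec': array([-0.15378329, -0.26932584,  1.41969558])}
top {'vertical_fov': 56.43011157599547, 'cx': 258.4277968423091, 'cy': 192.33906267116487, 'rvec': array([ 2.19172019, -2.14507662,  0.11221438]), 'tvec': array([-0.00672189,  0.43709807,  0.81643019])}
wrist {'vertical_fov': 58.89076844317402, 'cx': 255.69804993245307, 'cy': 193.0244184038609, 'rvec': array([-2.31599798,  1.70583083,  0.2711178 ]), 'tvec': array([-0.62420819, -0.04080349,  0.3793083 ])}
{'clock': 0.15, 'qpos': array([ 1.19979877,  0.52187287, -0.03633465,  1.59983409,  0.02122218,
        1.02109361, -0.11280606]), 'qd': array([ 1.81398695e-04, -1.57130195e-03, -4.38638010e-04, -1.11666652e-03,
        1.98235023e-04, -4.50341832e-05,  5.58184038e-04]), 'effort': array([ 2.14111307e-03, -9.27391505e+01,  1.98083639e+00, -3.70050931e+01,
        1.79740449e-02,  6.51265320e-03, -1.84591404e-04]), 'eef_pos': array([ 0.18507966, -0.59672632,  0.23087589]), 'ee_rot': array([-3.10533797e+00, -4.70590574e-01,  2.99808282e-04]), 'force': array([ 0.96750619,  0.36286797, -0.80180643]), 'wrist_torque': array([-0.03380023,  0.0216846 , -0.05759577]), 'grasp_force': 0.0, 'gripper_width': 0.08511401852023281}
```

View pics/scene0.png

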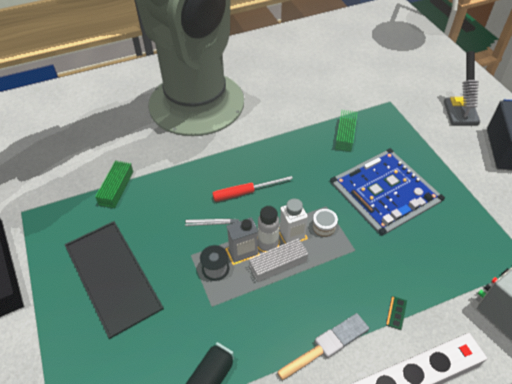

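View pics/top0.png

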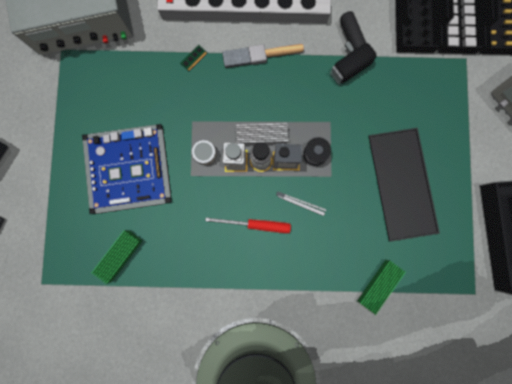

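The scene view shows, left to right from the robot's side: board (y>0), a white ring, the bottle, can, tin, black reel, then the tray on the right (y<0). In the top view the row is at about row 152, with bottle u≈234, can 261, tin 289, reel 317 and the grey heat sink at (262,132). The board is at (127,169) and the tray at (403,184). The green blocks are decoys.

```bash
python3 - <<'E'
from h import *
i=cv2.imread("pics/top0.png")
a=cv2.resize(i[115:185,185:335],None,fx=5,fy=5,interpolation=cv2.INTER_CUBIC)
cv2.imwrite("pics/topcrop.png",a)
hsv=cv2.cvtColor(i,cv2.COLOR_BGR2HSV)
y=cv2.inRange(hsv,(15,90,60),(35,255,255)); ys,xs=np.nonzero(y[140:180,190:335])
print("yellow",xs.min()+190,xs.max()+190,ys.min()+140,ys.max()+140)
# tray: dark
m=cv2.inRange(i,(0,0,0),(75,75,75)); m[:,:355]=0; m[:,455:]=0; m[:115]=0; m[255:]=0
c=max(cv2.findContours(m,0,2)[0],key=cv2.contourArea); r=cv2.minAreaRect(c); b=cv2.boxPoints(r)
P=ray("top",b,0.009); print("tray",r,P,P.mean(0))
m=cv2.inRange(hsv,(100,120,60),(130,255,255)); 
c=max(cv2.findContours(m,0,2)[0],key=cv2.contourArea); r=cv2.minAreaRect(c); b=cv2.boxPoints(r)
P=ray("top",b,0.012); print("board",r,P,P.mean(0))
print("tops", ray("top",[[234,150],[261,150],[289,150]],.11), "hs",ray("top",[[262,132]],.034),ray("top",[[317,150],[204,152]],.05))
print("px",proj("top",[[.6,0,0],[.6,.1,0]]))
K,r,t,_=cam("wrist"); s=arm.get_state(); Rm=cv2.Rodrigues(r)[0]; Rt=R.from_rotvec(s["ee_rot"])
print("cam in tool", Rt.inv().apply(-Rm.T@t-s["eef_pos"]), Rt.inv().as_matrix()@Rm.T, "tool",Rt.as_matrix())
E
```

```text
yellow 225 299 150 171
tray ((403.0, 184.0), (109.43281555175781, 50.990196228027344), 78.69007110595703) [[ 0.58307487 -0.25805986  0.009     ]
 [ 0.6105889  -0.37988948  0.009     ]
 [ 0.35221685 -0.42419005  0.009     ]
 [ 0.32632783 -0.30594627  0.009     ]] [ 0.46805211 -0.34202142  0.009     ]
board ((125.06037902832031, 167.39508056640625), (71.54314422607422, 70.81681823730469), 83.04703521728516) [[0.56540021 0.42239756 0.012     ]
 [0.59026428 0.25403696 0.012     ]
 [0.41848694 0.22475207 0.012     ]
 [0.39459937 0.38975554 0.012     ]] [0.4921877  0.32273553 0.012     ]
tops [[ 0.5173897   0.0564333   0.11      ]
 [ 0.5186368  -0.00092237  0.11      ]
 [ 0.51993036 -0.06041471  0.11      ]] hs [[ 0.57887779 -0.00267387  0.034     ]] [[ 0.53491639 -0.12970597  0.05      ]
 [ 0.52461066  0.1294682   0.05      ]]
px [[260.93039587 127.31764959]
 [220.19641441 126.44975525]]
cam in tool [ 0.07867575 -0.00047453 -0.1420893 ] [[ 2.40770135e-04 -9.50994848e-01 -3.09206630e-01]
 [ 9.99999946e-01  1.59565421e-04  2.87911771e-04]
 [-2.24463925e-04 -3.09206683e-01  9.50994835e-01]] tool [[ 9.55100865e-01  2.96280681e-01 -3.08598457e-04]
 [ 2.96280834e-01 -9.55100563e-01  7.62204059e-04]
 [-6.89162224e-05 -8.19413565e-04 -9.99999662e-01]]
```

View pics/topcrop.png

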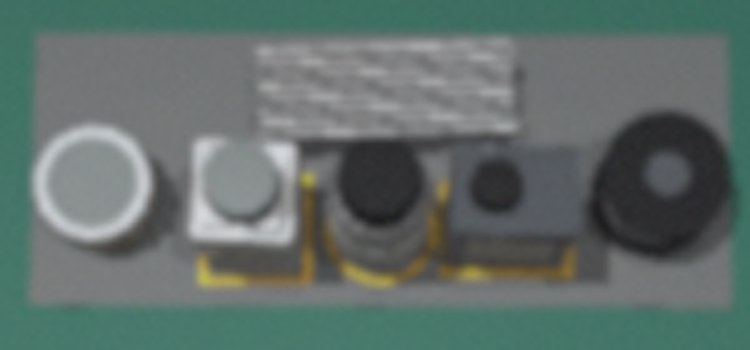

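Row order by +y is bottle, can, tin, with the reel at the −y end. The heat sink sits behind the can. I'll move the wrist camera over the row.

Call:
jog_arm(motion=[0, 0, -11, -8.1, 85, 0, 0, -11, -8.1, 85, 0, 0, -11, -8.1, 85, 0, 0, -11, -8.1, 85, 0, 0, -11, -8.1, 85, 0, 0, -11, -8.1, 85, 0, 0, -11, -8.1, 85, 0, 0, -11, -8.1, 85, 0, 0, -11, -8.1, 85])

```text
clock: 1.05
eef_pos: [0.185, -0.5968, 0.3305]
ee_rot: [-2.212, -2.23, -0.0]
force: [0.2, 1.2, -0.0]
gripper_width: 0.0851
grasp_force: 0.0
```

Call:
jog_arm(motion=[37, 17.5, 0, 0, 85, 37, 17.5, 0, 0, 85, 37, 17.5, 0, 0, 85, 37, 17.5, 0, 0, 85, 37, 17.5, 0, 0, 85, 37, 17.5, 0, 0, 85, 37, 17.5, 0, 0, 85, 37, 17.5, 0, 0, 85, 37, 17.5, 0, 0, 85])

```text
clock: 1.95
eef_pos: [0.3422, -0.262, 0.3303]
ee_rot: [2.219, 2.224, -0.0]
force: [0.4, -0.8, -0.2]
gripper_width: 0.0848
grasp_force: 0.0
```

Call:
jog_arm(motion=[37, 17.5, 0, 0, 85, 37, 17.5, 0, 0, 85, 37, 17.5, 0, 0, 85, 37, 17.5, 0, 0, 85, 37, 17.5, 0, 0, 85, 37, 17.5, 0, 0, 85, 37, 17.5, 0, 0, 85, 37, 17.5, 0, 0, 85, 37, 17.5, 0, 0, 85, 0, 0, 0, 0, 85])

```text
clock: 2.95
eef_pos: [0.4994, 0.0748, 0.3301]
ee_rot: [-2.211, -2.229, -0.003]
force: [-0.0, -1.3, -1.2]
gripper_width: 0.0849
grasp_force: 0.0
```

```bash
python3 - <<'E'
from h import *
import pickle
s=arm.get_state(); c=cam("wrist"); i=arm.grab_frame("wrist"); cv2.imwrite("pics/w1.png",i); pickle.dump((s,c),open("w1.pkl","wb"))
print(s["clock"],s["eef_pos"],R.from_rotvec(s["ee_rot"]).as_matrix(),s["qpos"])
E
```

```text
2.95 [0.49937778 0.07482609 0.33008395] [[-8.17593161e-03  9.99966567e-01 -1.37046654e-04]
 [ 9.99962861e-01  8.17627475e-03  2.72481746e-03]
 [ 2.72584689e-03 -1.14763643e-04 -9.99996278e-01]] [ 0.37181695  0.30946345 -0.80309174  1.74923005  0.23621065  1.18284071
 -0.48936292]
```

View pics/w1.png

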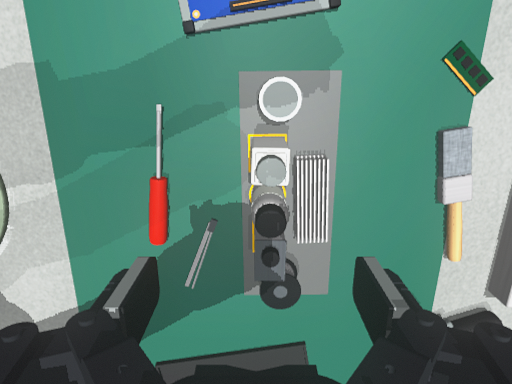

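In this wrist view, the bottle's top square is at about (270,167), the can's cap at (271,219), the tin's cap at (270,256), the heat sink over u 295–329, v 154–243, and the reel at (280,290). Next I'll measure on planes at the right heights.

```bash
cat >> h.py <<'E'
def rect(mask,z,cc,n="wrist",k=1):
    out=[]
    for c in sorted(cv2.findContours(mask,0,1)[0],key=cv2.contourArea)[::-1][:k]:
        P=ray(n,cv2.convexHull(c)[:,0],z,cc)[:,:2]*1000
        (cx,cy),(a,b),th=cv2.minAreaRect(P.astype(np.float32)); out.append([round(float(v),1) for v in(cx,cy,a,b,th)])
    return out
def box(img,u0,u1,v0,v1):
    m=np.zeros(img.shape[:2],np.uint8); m[v0:v1,u0:u1]=255; return m
E
python3 - <<'E'
from h import *
import pickle
s,c=pickle.load(open("w1.pkl","rb")); i=cv2.imread("pics/w1.png"); g=cv2.cvtColor(i,6); hsv=cv2.cvtColor(i,40)
cl=lambda m,k=5: cv2.morphologyEx(m,cv2.MORPH_CLOSE,np.ones((k,k)))
bm=cl(cv2.inRange(g,175,255),9)
print("bottle",rect(bm&box(i,245,293,140,192),.086,c), "hs",rect(cl(cv2.inRange(g,135,255),11)&box(i,293,335,148,250),.034,c))
print("cancap",rect(cv2.inRange(g,0,60)&box(i,250,292,200,239),.115,c))
sh=cv2.inRange(hsv,(0,0,60),(180,40,140))&box(i,200,360,40,310)
print("sheet",rect(cl(sh,15),0,c))
ym=cv2.inRange(hsv,(18,100,80),(35,255,255)); ys,xs=np.nonzero(ym&box(i,235,300,120,310))
P=ray("wrist",np.c_[xs,ys],0,c)*1000; print("yellow",P[:,:2].min(0),P[:,:2].max(0))
print("est tin cap",ray("wrist",[[270,256],[270,166]],.105,c)[:,:2], "reel",ray("wrist",[[280,291],[280,99]],.05,c)[:,:2])
cv2.imwrite("pics/w1c.png",cv2.resize(i[125:310,225:350],None,fx=3.2,fy=3.2,interpolation=2))
E
```

```text
bottle [[515.8, 62.4, 51.8, 60.8, 0.5]] hs [[578.0, 2.0, 55.4, 147.4, 2.4]]
cancap [[516.1, 5.8, 35.2, 40.4, 0.5]]
sheet [[541.8, -14.4, 126.0, 351.4, 1.1]]
yellow [487.98020188 -94.19406891] [542.31538962  87.69706589]
est tin cap [[ 0.51696422 -0.04422525]
 [ 0.51459255  0.0670643 ]] reel [[ 0.53539671 -0.13004877]
 [ 0.527313    0.13637338]]
```

View pics/w1c.png

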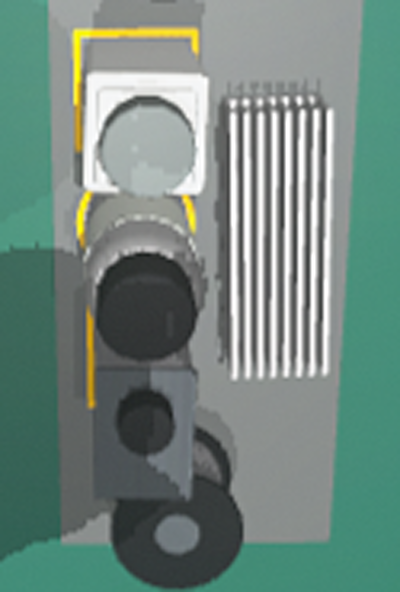

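The bottle's outline centre is about (515, 60.7) and the row's yaw is close to the tool's (about 0.5°). The can and tin homes are 61 mm apart toward −y. I'll start with the bottle.

Call:
jog_arm(motion=[-3.5, 4, 35, 0, 80, -3.5, 4, 35, 0, 80, -3.5, 4, 35, 0, 80, -3.5, 4, 35, 0, 80, 0, 0, 15, 0, 80, 0, 0, 15, 0, 80, 0, 0, 10, 0, 80, 0, 0, 0, 0, 80])

```text
clock: 3.8
eef_pos: [0.5144, 0.0557, 0.15]
ee_rot: [-2.219, -2.224, 0.001]
force: [-0.6, 0.3, 0.5]
gripper_width: 0.08
grasp_force: 0.0
```

```bash
python3 - <<'E'
from h import *
s=arm.get_state(); c=cam("wrist"); i=arm.grab_frame("wrist"); cv2.imwrite("pics/w2.png",i)
print(s["clock"],s["eef_pos"],R.from_rotvec(s["ee_rot"]).as_matrix().round(4))
E
```

```text
3.8 [0.51441123 0.05574567 0.14999012] [[-2.4e-03  1.0e+00 -6.0e-04]
 [ 1.0e+00  2.4e-03 -2.0e-04]
 [-2.0e-04 -6.0e-04 -1.0e+00]]
```

View pics/w2.png

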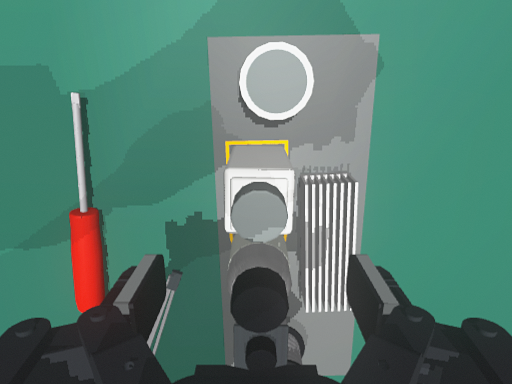

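The view now shows the bottle's cap at (259,212), the tape corners at (227,142) and (288,142), the can's cap at (259,300) and the heat sink to the right. I'll measure from here.

```bash
python3 - <<'E'
from h import *
i=cv2.imread("pics/w2.png"); g=cv2.cvtColor(i,6); hsv=cv2.cvtColor(i,40); c=cam("wrist")
ym=cv2.inRange(hsv,(18,100,80),(35,255,255))&box(i,220,300,130,180)
ys,xs=np.nonzero(ym); P=ray("wrist",np.c_[xs,ys],0,c)*1000; print("yellow",P[:,:2].min(0),P[:,:2].max(0))
top=np.array([[u,np.nonzero(ym[:,u])[0].min()] for u in range(230,286)],float); Q=ray("wrist",top,0,c)*1000
print("top edge fit slope deg",np.degrees(np.polyfit(Q[:,0],Q[:,1],1)[0]),Q[:,1].mean())
bm=cv2.morphologyEx(cv2.inRange(g,190,255),2,np.ones((3,3)))&box(i,222,300,150,245)
print("bottle",rect(bm,.086,c))
print("cap circ",rect(cv2.inRange(g,0,55)&box(i,225,295,250,334),.115,c))
for l,r in((300,312),(345,360)):
  for v in(190,230,270,300): print(v,g[v,l-4:r+4].tolist())
E
```

```text
yellow [487.33209366  67.91884424] [541.4305917   88.31686822]
top edge fit slope deg 1.4906319747552397 87.97320284576276
bottle [[516.1, 62.3, 44.6, 43.7, 88.6]]
cap circ [[516.7, 8.2, 46.7, 35.2, 88.9]]
190 [154, 115, 105, 107, 106, 105, 104, 103, 92, 242, 246, 232, 136, 99, 101, 93, 242, 245, 231, 134]
230 [102, 102, 102, 102, 103, 103, 103, 101, 96, 156, 184, 190, 122, 100, 98, 90, 249, 252, 197, 112]
270 [150, 152, 129, 99, 94, 98, 100, 98, 92, 175, 247, 253, 157, 93, 96, 87, 223, 249, 238, 137]
300 [100, 100, 98, 125, 147, 149, 150, 118, 94, 126, 246, 249, 206, 128, 97, 85, 246, 248, 227, 139]
190 [249, 250, 217, 119, 95, 92, 129, 248, 250, 216, 116, 93, 93, 85, 248, 248, 240, 173, 148, 150, 151, 152, 152]
230 [251, 181, 103, 98, 91, 173, 246, 252, 155, 91, 96, 88, 219, 245, 249, 180, 145, 146, 148, 149, 150, 133, 123]
270 [155, 92, 96, 88, 248, 255, 151, 49, 51, 54, 53, 50, 53, 50, 52, 50, 51, 51, 50, 53, 52, 52, 49]
300 [103, 96, 88, 247, 249, 212, 112, 56, 50, 51, 52, 51, 51, 51, 50, 51, 50, 51, 49, 48, 47, 49, 48]
```

Call:
jog_arm(motion=[3, 1, 0, 0, 76, 3, 1, 0, 0, 76, 0, 0, 20, 0, 76, 0, 0, 20, 0, 76, 0, 0, 20, 0, 76, 0, 0, 20, 0, 76, 0, 0, 12, 0, 76, 0, 0, 10, 0, 76, 0, 0, 0, 0, 76, 0, 0, 0, 0, 76])

```text
clock: 4.85
eef_pos: [0.5169, 0.062, 0.0488]
ee_rot: [2.219, 2.224, 0.001]
force: [-0.4, -0.8, 0.4]
gripper_width: 0.0762
grasp_force: 0.0
```

Call:
jog_arm(motion=[0, 0, 0, 0, 50, 0, 0, 0, 0, 48, 0, 0, 0, 0, 46, 0, 0, 0, 0, 44, 0, 0, 0, 0, 42, 0, 0, 0, 0, 40, 0, 0, 0, 0, 40])

```text
clock: 5.55
eef_pos: [0.5168, 0.0617, 0.0489]
ee_rot: [2.219, 2.223, 0.0]
force: [-2.8, -1.4, 9.9]
gripper_width: 0.0458
grasp_force: 60.8
```

Call:
jog_arm(motion=[0, 0, -5, 0, 40, 0, 0, -15, 0, 40, 0, 0, -25, 0, 40, 0, 0, -25, 0, 40, 0, 0, -25, 0, 40, 0, 0, -25, 0, 40, 0, 0, -15, 0, 40, 0, 0, 0, 0, 40])

```text
clock: 6.35
eef_pos: [0.5175, 0.0619, 0.1854]
ee_rot: [2.218, 2.222, 0.004]
force: [-0.5, 0.3, -1.5]
gripper_width: 0.0456
grasp_force: 61.5
```

Call:
jog_arm(motion=[-10, 1, 0, 0, 40, -25, 3, 0, 0, 40, -40, 4, 0, 0, 40, -40, 4, 0, 0, 40, -40, 4, 0, 0, 40, -40, 4, 0, 0, 40, -40, 4, 0, 0, 40, -40, 4, 0, 0, 40, -40, 4, 0, 0, 40, -35, 3, 0, 0, 40])

```text
clock: 7.35
eef_pos: [0.5512, -0.291, 0.1816]
ee_rot: [-2.219, -2.221, 0.002]
force: [0.3, 0.2, -1.3]
gripper_width: 0.0454
grasp_force: 61.5
```

Call:
jog_arm(motion=[-25, 0, 0, 0, 40, -13, 0, 0, 0, 40, 0, 0, 0, 0, 40, 0, 0, 0, 0, 40])

```text
clock: 7.75
eef_pos: [0.5524, -0.3248, 0.1827]
ee_rot: [-2.217, -2.224, -0.001]
force: [0.6, 0.3, -1.3]
gripper_width: 0.0456
grasp_force: 61.5
```

```bash
python3 - <<'E'
from h import *
s=arm.get_state(); c=cam("wrist"); i=arm.grab_frame("wrist"); t=arm.grab_frame("top"); cv2.imwrite("pics/w3.png",np.hstack([i,t])[:, :]) 
cv2.imwrite("pics/w3v.png",cv2.resize(np.hstack([i[:,:], t[100:260,340:470].repeat(2,0).repeat(2,1)[:320].copy() if 0 else cv2.copyMakeBorder(t[100:260,340:470].repeat(2,0).repeat(2,1),0,64,0,0,cv2.BORDER_CONSTANT)]),None,fx=1,fy=1))
print(s["clock"],s["eef_pos"]*1000,R.from_rotvec(s["ee_rot"]).as_matrix().round(4),s["gripper_width"],s["force"])
E
```

```text
7.75 [ 552.4355063  -324.80768923  182.71928268] [[-3.3e-03  1.0e+00 -6.0e-04]
 [ 1.0e+00  3.3e-03  1.1e-03]
 [ 1.1e-03 -6.0e-04 -1.0e+00]] 0.04560653793454893 [ 0.58201078  0.31538685 -1.25561438]
```

View pics/w3v.png

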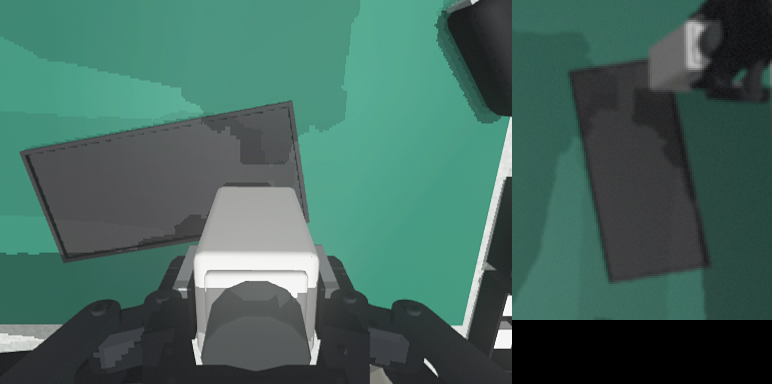

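The tray's near-left corner is at (22,153), its far-left corner at (291,102) and its near-right corner at (64,262). I'll locate the tray from these.

```bash
python3 - <<'E'
from h import *
A,B,C=ray("wrist",[[22,153],[291,102],[64,262]],.009)[:,:2]*1000
print(A,B,C,np.linalg.norm(A-B),np.linalg.norm(A-C),"centre",(B+C)/2,"ang",np.degrees(np.arctan2(*(B-A)[::-1])))
E
```

```text
[ 331.87561722 -309.07999789] [ 583.55340215 -261.47575531] [ 351.823808   -424.56413994] 256.1403352439862 117.19435729701931 centre [ 467.68860508 -343.01994763] ang 10.710821052673985
```

Call:
jog_arm(motion=[0, 0, 10, 0, 40, 0, 0, 25, 0, 40, 0, 0, 25, 0, 40, 0, 0, 25, 0, 40, 0, 0, 20, 0, 40, 0, 0, 12, 0, 40, 0, 0, 6, 0, 40, 0, 0, 4, 0, 40, 0, 0, 2, 0, 40, 0, 0, 0, 0, 40])

```text
clock: 8.85
eef_pos: [0.5527, -0.3262, 0.0547]
ee_rot: [2.218, 2.224, 0.0]
force: [0.0, 0.2, -0.9]
gripper_width: 0.0449
grasp_force: 61.5
```

Call:
jog_arm(motion=[0, 0, 1, 0, 40, 0, 0, 0.7, 0, 40, 0, 0, 0, 0, 40, 0, 0, 0, 0, 50, 0, 0, 0, 0, 58, 0, 0, 0, 0, 66, 0, 0, 0, 0, 66])

```text
clock: 9.55
eef_pos: [0.5526, -0.3261, 0.0526]
ee_rot: [2.219, 2.224, 0.0]
force: [-0.3, 0.4, -0.6]
gripper_width: 0.0663
grasp_force: 0.0
```

Call:
jog_arm(motion=[0, 0, -8, 0, 66, 0, 0, -15, 0, 66, 0, 0, -25, 0, 70, 0, 0, -25, 0, 76, 0, 0, -25, 0, 76, 0, 0, -25, 0, 76, 20, -3, -15, 0, 76, 38, -4, 0, 0, 76, 40, -4, 0, 0, 76, 40, -4, 0, 0, 76])

```text
clock: 10.55
eef_pos: [0.537, -0.1868, 0.192]
ee_rot: [2.218, 2.223, 0.001]
force: [1.0, 0.1, 0.5]
gripper_width: 0.0763
grasp_force: 0.0
```

Call:
jog_arm(motion=[40, -4, 0, 0, 76, 40, -4, 0, 0, 76, 40, -4, 0, 0, 76, 30, -4, 0, 0, 76, 20, -3, 0, 0, 76, 15, -2, 0, 0, 76, 0, 0, 0, 0, 76, 0, 0, 0, 0, 76])

```text
clock: 11.35
eef_pos: [0.516, -0.0035, 0.1914]
ee_rot: [2.218, 2.224, 0.0]
force: [0.4, -0.3, -0.3]
gripper_width: 0.0759
grasp_force: 0.0
```

```bash
python3 - <<'E'
from h import *
s=arm.get_state(); c=cam("wrist"); i=arm.grab_frame("wrist"); cv2.imwrite("pics/w4.png",i)
print(s["clock"],s["eef_pos"]*1000,R.from_rotvec(s["ee_rot"]).as_matrix().round(4))
t=arm.grab_frame("top"); cv2.imwrite("pics/w4v.png",np.hstack([i,cv2.copyMakeBorder(t[100:260,340:470].repeat(2,0).repeat(2,1),0,64,0,0,cv2.BORDER_CONSTANT)]))
E
```

```text
11.35 [516.01029059  -3.51227303 191.41623926] [[-2.6e-03  1.0e+00  9.0e-04]
 [ 1.0e+00  2.6e-03 -6.0e-04]
 [-6.0e-04  9.0e-04 -1.0e+00]]
```

View pics/w4v.png

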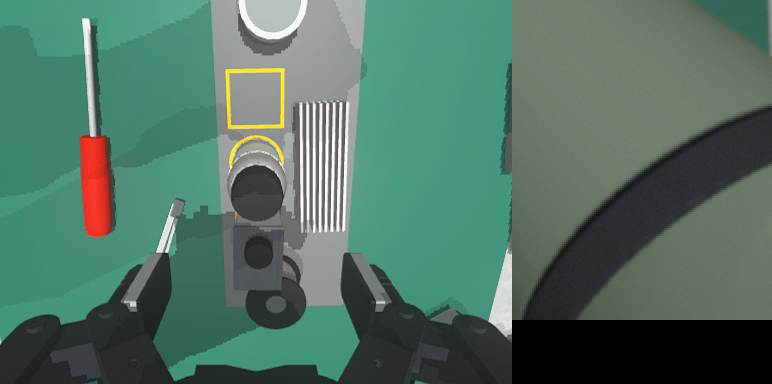

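The wrist view shows the empty bottle outline at u 226–285, v 68–129, the can's cap at (257,192), the tin at (258,258) and the heat sink at u 295–348, v 101–232. I'll measure the bottle outline and the can.

```bash
cat >> h.py <<'E'
def rectpts(mask,z,cc):
    ys,xs=np.nonzero(mask); P=ray("wrist",np.c_[xs,ys],z,cc)[:,:2]*1000
    return [round(float(v),1) for v in sum([list(a) if hasattr(a,'__len__') else [a] for a in cv2.minAreaRect(P.astype(np.float32))],[])]
E
python3 - <<'E'
from h import *
i=cv2.imread("pics/w4.png"); g=cv2.cvtColor(i,6); hsv=cv2.cvtColor(i,40); c=cam("wrist")
ym=cv2.inRange(hsv,(18,90,80),(35,255,255))
print("bottle home",rectpts(ym&box(i,220,292,60,132),0,c))
ys,xs=np.nonzero(ym&box(i,220,292,133,160)); P=ray("wrist",np.c_[xs,ys],0,c)*1000; print("can top y",P[:,1].max(),"->",P[:,1].max()-27, P[:,0].min(),P[:,0].max())
print("cap",rect(cv2.inRange(g,0,55)&box(i,225,290,150,218),.115,c))
hs=cv2.inRange(g,215,255)&box(i,292,352,98,236); print("hs",rectpts(hs,.034,c))
P=ray("wrist",[[295,101],[348,101],[301,232],[347,232]],.034,c)*1000; print(P)
E
```

```text
bottle home [514.3, 60.4, 54.5, 54.8, 0.5]
can top y 26.472116830358438 -> -0.5278831696415622 488.7234005515422 541.5850420495362
cap [[517.0, 9.5, 27.6, 34.6, 82.3]]
hs [576.4, -0.2, 42.1, 121.6, 3.0]
[[548.64300608  60.31277888  34.        ]
 [593.69396231  60.37713203  34.        ]
 [558.9455456  -61.32563053  34.        ]
 [603.15095358 -61.275186    34.        ]]
```

Call:
jog_arm(motion=[3, -0.5, 10, 0, 76, 0, 0, 25, 0, 76, 0, 0, 25, 0, 76, 0, 0, 25, 0, 76, 0, 0, 20, 0, 76, 0, 0, 15, 0, 76, 0, 0, 12, 0, 76, 0, 0, 10, 0, 76, 0, 0, 0, 0, 76])

```text
clock: 12.35
eef_pos: [0.5149, -0.0002, 0.0477]
ee_rot: [-2.218, -2.224, 0.001]
force: [0.1, 0.1, -1.0]
gripper_width: 0.0762
grasp_force: 0.0
```

Call:
jog_arm(motion=[0, 0, 0, 0, 70, 0, 0, 0, 0, 60, 0, 0, 0, 0, 52, 0, 0, 0, 0, 46, 0, 0, 0, 0, 42, 0, 0, 0, 0, 40, 0, 0, 0, 0, 40, 0, 0, 0, 0, 40])

```text
clock: 13.15
eef_pos: [0.5158, -0.0002, 0.0493]
ee_rot: [2.218, 2.223, 0.001]
force: [-0.5, -0.6, 10.1]
gripper_width: 0.0449
grasp_force: 59.4
```

Call:
jog_arm(motion=[0, 0, -5, 0, 40, 0, 0, -15, 0, 40, 0, 0, -25, 0, 40, 0, 0, -25, 0, 40, 0, 0, -25, 0, 40, 0, 0, -25, 0, 40, 0, 0, -15, 0, 40, 0, 0, 0, 0, 40])

```text
clock: 13.95
eef_pos: [0.516, -0.0002, 0.1856]
ee_rot: [2.218, 2.222, 0.003]
force: [0.6, 0.2, -2.7]
gripper_width: 0.0447
grasp_force: 61.7
```

Call:
jog_arm(motion=[-10, -2, 0, 0, 40, -25, -4, 0, 0, 40, -40, -6, 0, 0, 40, -40, -6, 0, 0, 40, -40, -6, 0, 0, 40, -40, -6, 0, 0, 40, -40, -6, 0, 0, 40, -40, -6, 0, 0, 40, -35, -4, 0, 0, 40, -20, -2, 0, 0, 40])

```text
clock: 14.95
eef_pos: [0.4657, -0.3337, 0.1818]
ee_rot: [-2.221, -2.219, 0.002]
force: [-0.4, 0.7, -2.0]
gripper_width: 0.0447
grasp_force: 61.7
```

Call:
jog_arm(motion=[-13, 0, 0, 0, 40, 0, 0, 10, 0, 40, 0, 0, 25, 0, 40, 0, 0, 25, 0, 40, 0, 0, 25, 0, 40, 0, 0, 20, 0, 40, 0, 0, 14, 0, 40, 0, 0, 6, 0, 40, 0, 0, 4, 0, 40, 0, 0, 0, 0, 40])

```text
clock: 15.95
eef_pos: [0.4683, -0.3431, 0.0547]
ee_rot: [2.218, 2.224, 0.0]
force: [-0.8, -0.5, -2.2]
gripper_width: 0.045
grasp_force: 61.7
```

Call:
jog_arm(motion=[0, 0, 1, 0, 40, 0, 0, 0.7, 0, 40, 0, 0, 0, 0, 40, 0, 0, 0, 0, 50, 0, 0, 0, 0, 58, 0, 0, 0, 0, 66, 0, 0, 0, 0, 66])

```text
clock: 16.65
eef_pos: [0.468, -0.3433, 0.0529]
ee_rot: [2.219, 2.224, -0.0]
force: [0.6, 0.1, -0.5]
gripper_width: 0.0657
grasp_force: 0.0
```

Call:
jog_arm(motion=[0, 0, -8, 0, 66, 0, 0, -15, 0, 66, 0, 0, -25, 0, 66, 0, 0, -25, 0, 66, 0, 0, -25, 0, 66, 0, 0, -25, 0, 76, 20, 3, -15, 0, 76, 38, 6, 0, 0, 76, 40, 7, 0, 0, 76, 40, 7, 0, 0, 76])

```text
clock: 17.65
eef_pos: [0.4909, -0.2039, 0.1924]
ee_rot: [2.218, 2.222, 0.0]
force: [1.5, 0.7, 0.9]
gripper_width: 0.0763
grasp_force: 0.0
```

Call:
jog_arm(motion=[40, 7, 0, 0, 76, 40, 7, 0, 0, 76, 30, 5, 0, 0, 76, 20, 3, 0, 0, 76, 14, 2, 0, 0, 76, 0, 0, 0, 0, 76, 0, 0, 0, 0, 76])

```text
clock: 18.35
eef_pos: [0.5144, -0.0619, 0.1913]
ee_rot: [2.219, 2.223, -0.0]
force: [0.0, -0.8, -0.0]
gripper_width: 0.0762
grasp_force: 0.0
```

```bash
python3 - <<'E'
from h import *
s=arm.get_state(); c=cam("wrist"); i=arm.grab_frame("wrist"); cv2.imwrite("pics/w5.png",i)
print(s["clock"],s["eef_pos"]*1000,R.from_rotvec(s["ee_rot"]).as_matrix().round(4))
import pickle; pickle.dump((s,c),open("w5.pkl","wb"))
g=cv2.cvtColor(i,6); hsv=cv2.cvtColor(i,40)
ym=cv2.inRange(hsv,(18,90,80),(35,255,255))
for k in sorted(cv2.findContours(ym,0,1)[0],key=cv2.contourArea)[::-1][:3]:
    m=np.zeros_like(g); cv2.drawContours(m,[k],-1,255,-1); print(cv2.boundingRect(k),rectpts(m,0,c))
hs=cv2.inRange(g,215,255)&box(i,286,365,0,240); print("hs",rectpts(hs,.034,c))
E
```

```text
18.35 [514.36302282 -61.89590333 191.25707766] [[-2.e-03  1.e+00  1.e-04]
 [ 1.e+00  2.e-03 -6.e-04]
 [-6.e-04  1.e-04 -1.e+00]]
(226, 0, 62, 65) [514.4, 60.0, 54.4, 52.3, 1.3]
(230, 72, 57, 59) [515.8, 0.1, 53.3, 53.1, 0.1]
(235, 132, 48, 20) [516.3, -37.6, 46.6, 17.8, 1.9]
hs [568.4, 9.7, 57.3, 141.3, 3.1]
```

View pics/w5.png

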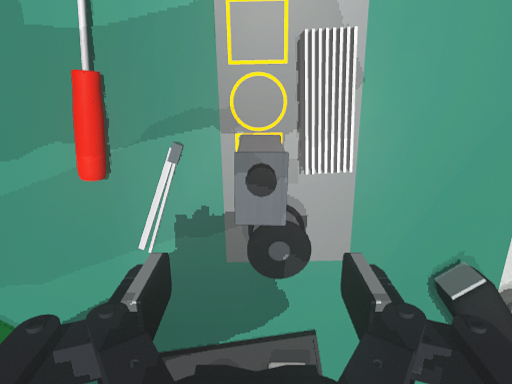

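The view shows bottle home at (257,32), can home at (259,101), tin top at u 235–288, v 152–226, reel at (279,250) and heat sink at u 300–357, v 28–173. The row's yaw is about +1°. Next is the tin.

Call:
jog_arm(motion=[0.5, 2, 10, -0.9, 76, 0, 0, 25, 0, 76, 0, 0, 25, 0, 76, 0, 0, 25, 0, 76, 0, 0, 20, 0, 76, 0, 0, 15, 0, 76, 0, 0, 12, 0, 76, 0, 0, 9, 0, 76, 0, 0, 0, 0, 76])

```text
clock: 19.3
eef_pos: [0.5161, -0.0607, 0.0491]
ee_rot: [-2.201, -2.241, 0.001]
force: [-0.3, 0.4, -0.2]
gripper_width: 0.0762
grasp_force: 0.0
```

Call:
jog_arm(motion=[0, 0, 0, 0, 70, 0, 0, 0, 0, 60, 0, 0, 0, 0, 52, 0, 0, 0, 0, 46, 0, 0, 0, 0, 42, 0, 0, 0, 0, 36, 0, 0, 0, 0, 32, 0, 0, 0, 0, 32, 0, 0, 0, 0, 32])

```text
clock: 20.2
eef_pos: [0.5165, -0.0608, 0.0501]
ee_rot: [2.201, 2.241, 0.0]
force: [-0.9, -0.3, 6.0]
gripper_width: 0.0372
grasp_force: 59.2
```

Call:
jog_arm(motion=[0, 0, -5, 0, 32, 0, 0, -15, 0, 32, 0, 0, -25, 0, 32, 0, 0, -25, 0, 32, 0, 0, -25, 0, 32, 0, 0, -25, 0, 32, 0, 0, -10, 0, 32, 0, 0, 0, 0, 32])

```text
clock: 21.0
eef_pos: [0.5169, -0.0608, 0.1813]
ee_rot: [2.2, 2.24, 0.002]
force: [-0.5, -0.6, -2.1]
gripper_width: 0.0371
grasp_force: 60.4
```

Call:
jog_arm(motion=[-8, -4, 0, 0, 32, -20, -9, 0, 0, 32, -33, -15, 0, 0, 32, -33, -15, 0, 0, 32, -33, -15, 0, 0, 32, -33, -15, 0, 0, 32, -33, -15, 0, 0, 32, -33, -15, 0, 0, 32, -33, -15, 0, 0, 32, -22, -10, 0, 0, 32])

```text
clock: 22.0
eef_pos: [0.3909, -0.3463, 0.1784]
ee_rot: [-2.202, -2.237, 0.001]
force: [0.3, 0.1, -1.6]
gripper_width: 0.0371
grasp_force: 60.4
```

Call:
jog_arm(motion=[-12, -6, 0, 0, 32, -3, -2, 10, 0, 32, 0, 0, 25, 0, 32, 0, 0, 25, 0, 32, 0, 0, 25, 0, 32, 0, 0, 20, 0, 32, 0, 0, 12, 0, 32, 0, 0, 6, 0, 32, 0, 0, 1, 0, 32, 0, 0, 0, 0, 32])

```text
clock: 23.0
eef_pos: [0.3861, -0.359, 0.0563]
ee_rot: [2.201, 2.241, 0.0]
force: [-0.4, -0.2, -1.1]
gripper_width: 0.0377
grasp_force: 60.4
```

Call:
jog_arm(motion=[0, 0, 1.2, 0, 32, 0, 0, 1, 0, 32, 0, 0, 0, 0, 32, 0, 0, 0, 0, 44, 0, 0, 0, 0, 52, 0, 0, 0, 0, 60, 0, 0, 0, 0, 60])

```text
clock: 23.7
eef_pos: [0.3858, -0.3591, 0.0537]
ee_rot: [2.201, 2.241, 0.0]
force: [0.0, 0.1, -0.2]
gripper_width: 0.0599
grasp_force: 0.0
```

Call:
jog_arm(motion=[0, 0, -8, 0, 60, 0, 0, -15, 0, 60, 0, 0, -25, 0, 60, 0, 0, -25, 0, 60, 0, 0, -25, 0, 60, 0, 0, -25, 0, 70, 15, 8, -15, 0, 70, 33, 18, 0, 0, 70, 33, 18, 0, 0, 70, 33, 18, 0, 0, 70])

```text
clock: 24.7
eef_pos: [0.4463, -0.2418, 0.1926]
ee_rot: [2.201, 2.241, 0.0]
force: [1.0, 0.0, -1.3]
gripper_width: 0.0699
grasp_force: 0.0
```

Call:
jog_arm(motion=[33, 18, 0, 0, 70, 33, 18, 0, 0, 70, 33, 18, 0, 0, 70, 33, 18, 0, 0, 70, 33, 18, 0, 0, 70, 33, 18, 0, 0, 70, 16, 7, 0, 0, 70, 8, 3, 0, 0, 70, 0, 0, 0, 0, 70, 0, 0, 0, 0, 70])

```text
clock: 25.7
eef_pos: [0.5592, -0.0208, 0.1918]
ee_rot: [2.202, 2.24, -0.001]
force: [0.0, -0.5, 0.1]
gripper_width: 0.07
grasp_force: 0.0
```

```bash
python3 - <<'E'
from h import *
import pickle
s=arm.get_state(); c=cam("wrist"); i=arm.grab_frame("wrist"); cv2.imwrite("pics/w6.png",i)
print(s["clock"],s["eef_pos"]*1000,R.from_rotvec(s["ee_rot"]).as_matrix().round(4)); pickle.dump((s,c),open("w6.pkl","wb"))
g=cv2.cvtColor(i,6); hsv=cv2.cvtColor(i,40)
ym=cv2.inRange(hsv,(18,90,80),(35,255,255))
for k in sorted(cv2.findContours(ym,0,1)[0],key=cv2.contourArea)[::-1][:3]:
    m=np.zeros_like(g); cv2.drawContours(m,[k],-1,255,-1); print(cv2.boundingRect(k),rectpts(m,0,c))
t=arm.grab_frame("top"); cv2.imwrite("pics/w6v.png",np.hstack([i,cv2.copyMakeBorder(t[100:260,340:470].repeat(2,0).repeat(2,1),0,64,0,0,cv2.BORDER_CONSTANT)]))
E
```

```text
25.7 [559.22128566 -20.76319802 191.83504263] [[-1.730e-02  9.999e-01 -3.000e-04]
 [ 9.999e-01  1.730e-02 -6.000e-04]
 [-6.000e-04 -3.000e-04 -1.000e+00]]
(179, 47, 61, 63) [514.4, 61.0, 54.6, 54.7, 1.0]
(191, 173, 47, 59) [516.7, -61.5, 46.6, 64.2, 1.0]
(185, 116, 56, 56) [515.5, -0.0, 54.1, 54.2, 9.6]
```

View pics/w6v.png

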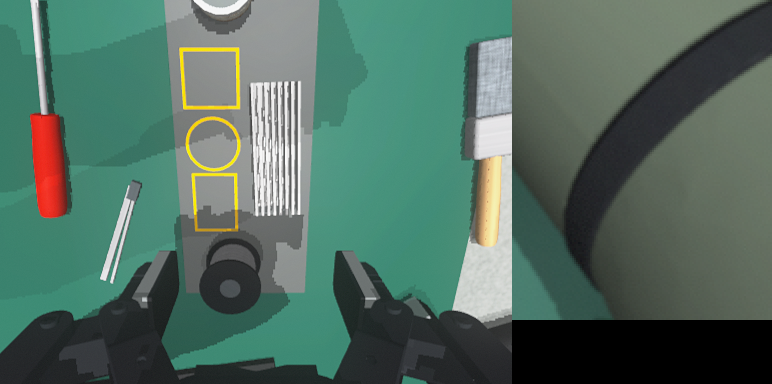

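All three homes are clear: bottle (514.4, 61.0), can (515.5, 0.0) and tin (516.7, −61.5), with yaw 1.0°. The heat sink is at u 250–301, v 81–216, and I'll measure it more closely.

```bash
python3 - <<'E'
from h import *
import pickle
s,c=pickle.load(open("w6.pkl","rb")); i=cv2.imread("pics/w6.png"); g=cv2.cvtColor(i,6)
for th in(170,200,225):
  m=cv2.inRange(g,th,255)&box(i,244,308,74,222); print(th,rectpts(m,.034,c))
for v in(95,120,145,170,195,205):
  row=g[v,240:312].astype(int); b=np.nonzero(row>190)[0]+240; L,Rr=ray("wrist",[[b.min()-.5,v],[b.max()+.5,v]],.034,c)[:,:2]*1000; print(v,b.min(),b.max(),L.round(1),Rr.round(1))
E
```

```text
170 [576.4, -0.2, 42.6, 120.5, 3.3]
200 [576.7, -0.4, 42.2, 120.2, 2.8]
225 [576.2, -0.5, 41.1, 119.6, 3.3]
95 251 300 [552.9  48.4] [595.3  49.2]
120 252 299 [554.   27.6] [595.6  28.3]
145 240 300 [543.7   5.6] [597.8   6.6]
170 254 300 [556.4 -17. ] [599.1 -16.2]
195 255 299 [557.8 -40.9] [599.6 -40.1]
205 255 299 [557.9 -50.7] [600.1 -50. ]
```

Call:
jog_arm(motion=[10, 9, 10, -1, 70, 10, 8.6, 20, -1.1, 70, 0, 0, 30, 0, 70, 0, 0, 30, 0, 70, 0, 0, 30, 0, 70, 0, 0, 20, 0, 70, 0, 0, 15, 0, 70, 0, 0, 10, 0, 70, 0, 0, 0, 0, 70, 0, 0, 0, 0, 70])

```text
clock: 26.8
eef_pos: [0.5771, 0.0007, 0.0272]
ee_rot: [2.16, 2.281, 0.001]
force: [-0.4, 0.4, 0.1]
gripper_width: 0.0699
grasp_force: 0.0
```

```bash
python3 - <<'E'
from h import *
s=arm.get_state(); print(s["eef_pos"]*1000,R.from_rotvec(s["ee_rot"]).as_matrix().round(4)[:2,1],cam("wrist")[2])
E
```

```text
[577.12939598   0.68256639  27.23117279] [0.9985 0.0547] [-0.57561542 -0.00599761  0.17552694]
```

Aligned with the heat sink (yaw 3.1°). I'll lower, close and lift.

Call:
jog_arm(motion=[-1, 0, 12, 0, 70, 0, 0, 8, 0, 70, 0, 0, 3, 0, 70, 0, 0, 0, 0, 64, 0, 0, 0, 0, 56, 0, 0, 0, 0, 50, 0, 0, 0, 0, 45, 0, 0, 0, 0, 40, 0, 0, 0, 0, 36, 0, 0, 0, 0, 36])

```text
clock: 27.8
eef_pos: [0.577, -0.0004, 0.0042]
ee_rot: [2.16, 2.281, 0.001]
force: [-1.5, -0.0, 6.4]
gripper_width: 0.0414
grasp_force: 59.7
```

Call:
jog_arm(motion=[0, 0, 0, 0, 36, 0, 0, -3, 0, 36, 0, 0, -8, 0, 36, 0, 0, -15, 0, 36, 0, 0, -20, 0, 36, 0, 0, -20, 0, 36, 0, 0, -20, 0, 36, 0, 0, -15, 0, 36, 0, 0, 0, 0, 36])

```text
clock: 28.7
eef_pos: [0.5778, -0.0005, 0.1071]
ee_rot: [2.159, 2.279, 0.003]
force: [0.6, -0.2, -3.4]
gripper_width: 0.0411
grasp_force: 61.0
```

Call:
jog_arm(motion=[0, 0, -20, -2.7, 36, 0, 0, -25, -2.7, 36, 20, -4, -25, 0, 36, 30, -6, -25, 0, 36, 30, -6, -25, 0, 36, 30, -6, -25, 0, 36, 30, -6, -25, 0, 36, 30, -6, -25, 0, 36, 30, -6, -25, 0, 36, 29, -5, -20, 0, 36])

```text
clock: 29.7
eef_pos: [0.4977, 0.2205, 0.3456]
ee_rot: [2.05, 2.38, 0.0]
force: [0.8, 2.0, -2.3]
gripper_width: 0.0413
grasp_force: 61.2
```

Call:
jog_arm(motion=[0, 0, -5, 0, 36, 0, 0, 0, 0, 36, 0, 0, 0, 0, 36])

```text
clock: 30.0
eef_pos: [0.4985, 0.2182, 0.3486]
ee_rot: [-2.051, -2.379, 0.002]
force: [0.0, -1.0, -2.5]
gripper_width: 0.0411
grasp_force: 61.4
```

```bash
python3 - <<'E'
from h import *
import pickle
s=arm.get_state(); c=cam("wrist"); i=arm.grab_frame("wrist"); cv2.imwrite("pics/w7.png",i); t=arm.grab_frame("top"); cv2.imwrite("pics/t7.png",t)
print(s["clock"],s["eef_pos"]*1000,R.from_rotvec(s["ee_rot"]).as_matrix().round(4)); pickle.dump((s,c),open("w7.pkl","wb"))
cv2.imwrite("pics/w7v.png",np.hstack([i,cv2.copyMakeBorder(t[100:260,340:470].repeat(2,0).repeat(2,1),0,64,0,0,cv2.BORDER_CONSTANT)]))
E
```

```text
30.0 [498.51129962 218.24103358 348.6470455 ] [[-1.473e-01  9.891e-01 -1.100e-03]
 [ 9.891e-01  1.473e-01 -1.000e-03]
 [-8.000e-04 -1.200e-03 -1.000e+00]]
```

View pics/w7v.png

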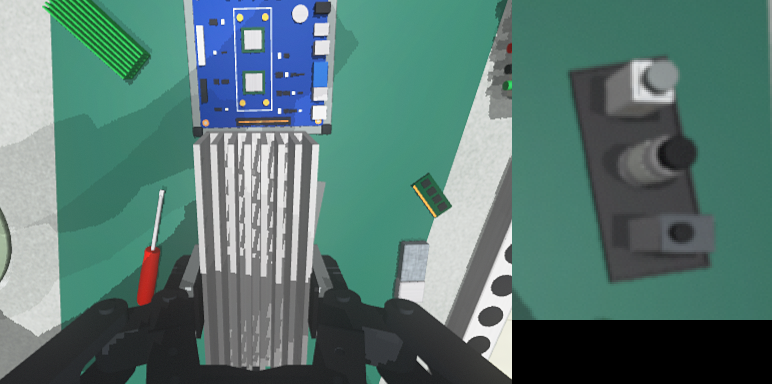

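The printed outline is at u 234–271, v 9–110, and all three containers stand upright in the tray. I'll measure the outline and how the heat sink sits in the grip.

```bash
python3 - <<'E'
from h import *
import pickle
s,c=pickle.load(open("w7.pkl","rb")); i=cv2.imread("pics/w7.png"); hsv=cv2.cvtColor(i,40)
m=cv2.inRange(hsv,(0,0,170),(180,110,255))&box(i,228,277,3,116)
n,l,st,_=cv2.connectedComponentsWithStats(m,connectivity=8); k=1+np.argmax(st[1:,2]*st[1:,3]); print(st[k])
print("outline",rectpts((l==k).astype(np.uint8),.012,c))
m2=(l==k)
def ln(pts): Q=ray("wrist",np.array(pts,float),.012,c)[:,:2]*1000; return Q
L=ln([[np.nonzero(m2[v])[0].min(),v] for v in range(15,105,3)]);Rr=ln([[np.nonzero(m2[v])[0].max(),v] for v in range(15,105,3)])
print("yaw L,R",[np.degrees(np.arctan(-np.polyfit(Q[:,1],Q[:,0],1)[0])).round(2) for Q in(L,Rr)])
Rt=R.from_rotvec(s["ee_rot"])
for z in(0,-.004,-.0045-.034): print(z,proj("wrist",s["eef_pos"]+Rt.apply([[.06,-.021,z+.0],[.06,.021,z]]),c).round(1))
E
```

```text
[233   7  40 105 549]
outline [478.7, 322.2, 49.5, 127.7, 9.6]
yaw L,R [np.float64(9.67), np.float64(10.31)]
0 [[206.8 132.2]
 [308.  132.3]]
-0.004 [[205.5 133.6]
 [309.4 133.6]]
-0.0385 [[189.7 149.7]
 [326.3 149.7]]
```

Call:
jog_arm(motion=[15, -0.6, 10, 0, 36, 30, -1.2, 20, -0.6, 36, 30, -1.2, 30, -0.6, 36, 20, -0.8, 40, 0, 36, 10.8, -0.5, 40, 0, 36, 0, 0, 40, 0, 36, 0, 0, 40, 0, 36, 0, 0, 35, 0, 36, 0, 0, 20, 0, 36, 0, 0, 10, 0, 36])

```text
clock: 31.1
eef_pos: [0.4768, 0.3219, 0.0622]
ee_rot: [-2.025, -2.4, 0.005]
force: [0.5, -0.9, -1.7]
gripper_width: 0.0411
grasp_force: 61.3
```

Call:
jog_arm(motion=[0, 0, 0, 0, 36, 0, 0, 0, 0, 36])

```text
clock: 31.3
eef_pos: [0.4779, 0.3233, 0.0655]
ee_rot: [2.026, 2.401, 0.001]
force: [0.5, 1.5, -2.0]
gripper_width: 0.0415
grasp_force: 61.3
```

```bash
python3 - <<'E'
from h import *
import pickle
s=arm.get_state(); c=cam("wrist"); i=arm.grab_frame("wrist"); cv2.imwrite("pics/w8.png",i); pickle.dump((s,c),open("w8.pkl","wb"))
M=R.from_rotvec(s["ee_rot"]).as_matrix(); print(s["clock"],s["eef_pos"]*1000,np.degrees(np.arctan2(M[1,1],M[0,1])),M[2])
d=np.array([478.7,322.2])-s["eef_pos"][:2]*1000; print("dx,dy",d@M[:2,0],d@M[:2,1])
E
```

```text
31.3 [477.86886029 323.27215851  65.45039857] 9.70475297004024 [ 4.48983769e-04  6.59576096e-04 -9.99999682e-01]
dx,dy -1.196921619441855 0.6385105439401063
```

View pics/w8.png

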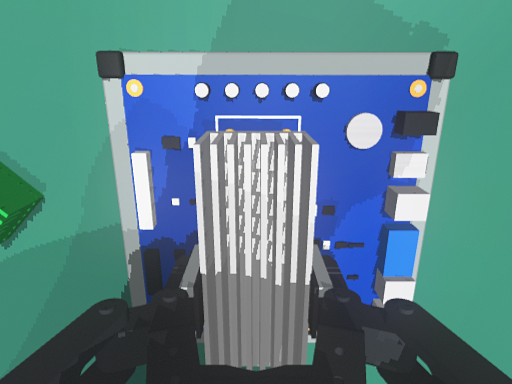

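The far end of the outline is visible at (216–300, 117) beyond the heat sink. I'll check it against my estimate.

```bash
python3 - <<'E'
from h import *
import pickle
s,c=pickle.load(open("w8.pkl","rb")); i=cv2.imread("pics/w8.png"); hsv=cv2.cvtColor(i,40)
m=cv2.inRange(hsv,(0,0,170),(180,110,255))&box(i,208,308,110,130)
top=np.array([[u,np.nonzero(m[:,u])[0].min()] for u in range(218,299,2)],float); Q=ray("wrist",top,.012,c)[:,:2]*1000
r=top[:,1].mean().round(2); print("edge yaw",np.degrees(np.arctan(np.polyfit(Q[:,0],Q[:,1],1)[0])), r)
xs=np.nonzero(m[117:126].any(0))[0]; print("u range",xs.min(),xs.max())
C=ray("wrist",[[xs.min()-.5,r-.5],[xs.max()+.5,r-.5]],.012,c)[:,:2]*1000; mid=C.mean(0); t=np.radians(9.8)
print(C,"len",np.linalg.norm(C[1]-C[0]),"centre",mid-63*np.array([-np.sin(t),np.cos(t)]))
E
```

```text
edge yaw 9.720127996031142 115.0
u range 215 301
[[443.80955041 380.90520691]
 [492.0419561  389.16722899]] len 48.93491562573305 centre [478.64895171 322.95552034]
```

Call:
jog_arm(motion=[-0.7, 0.7, 10, 0, 36, 0, 0, 14, 0, 36, 0, 0, 10, 0, 36, 0, 0, 5, 0, 36, 0, 0, 2, 0, 36, 0, 0, 0, 0, 36, 0, 0, 0, 0, 36])

```text
clock: 32.05
eef_pos: [0.4784, 0.3228, 0.024]
ee_rot: [2.025, 2.402, 0.001]
force: [-0.3, -0.0, -2.1]
gripper_width: 0.0409
grasp_force: 61.3
```

Call:
jog_arm(motion=[0, 0, 1, 0, 36, 0, 0, 1, 0, 36, 0, 0, 0.7, 0, 36, 0, 0, 0, 0, 36, 0, 0, 0, 0, 36])

```text
clock: 32.55
eef_pos: [0.4782, 0.3226, 0.021]
ee_rot: [-2.025, -2.402, -0.0]
force: [0.6, -1.0, -2.1]
gripper_width: 0.0413
grasp_force: 61.3
```

Call:
jog_arm(motion=[0, 0, 0.5, 0, 36, 0, 0, 0.5, 0, 36, 0, 0, 0, 0, 36])

```text
clock: 32.85
eef_pos: [0.4783, 0.3226, 0.0202]
ee_rot: [2.025, 2.402, 0.0]
force: [-1.6, -1.4, 3.5]
gripper_width: 0.0414
grasp_force: 61.9
```

Call:
jog_arm(motion=[0, 0, 0, 0, 42, 0, 0, 0, 0, 46, 0, 0, 0, 0, 52, 0, 0, 0, 0, 58, 0, 0, 0, 0, 58, 0, 0, -8, 0, 58, 0, 0, -20, 0, 58, 0, 0, -30, 0, 58])

```text
clock: 33.65
eef_pos: [0.4775, 0.3223, 0.0782]
ee_rot: [-2.024, -2.402, 0.003]
force: [0.2, -0.0, 0.4]
gripper_width: 0.0578
grasp_force: 0.0
```

Call:
jog_arm(motion=[-10, 0, -30, 0, 66, -20, 0, -30, 0, 66, -30, 0, -30, 0, 66, -20, 0, -30, 0, 66, -10, 0, -20, 0, 66, 0, 0, 0, 0, 66, 0, 0, 0, 0, 66])

```text
clock: 34.35
eef_pos: [0.4935, 0.2338, 0.2184]
ee_rot: [2.025, 2.401, 0.001]
force: [0.3, 1.0, -0.2]
gripper_width: 0.066
grasp_force: 0.0
```

```bash
python3 - <<'E'
from h import *
import pickle
s=arm.get_state(); c=cam("wrist"); i=arm.grab_frame("wrist"); cv2.imwrite("pics/w9.png",i); pickle.dump((s,c),open("w9.pkl","wb"))
M=R.from_rotvec(s["ee_rot"]).as_matrix(); print(s["clock"],s["eef_pos"]*1000,np.degrees(np.arctan2(M[1,1],M[0,1])))
E
```

```text
34.35 [493.47856643 233.81688643 218.42045243] 9.714209069721639
```

View pics/w9.png

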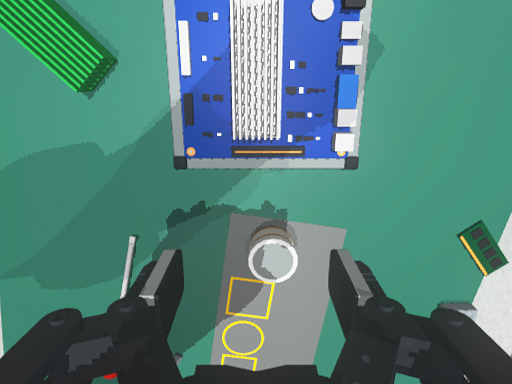

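The heat sink stands on the board at u 231–283, with its near end at v≈139. A quick check of its pose and then on to the containers.

```bash
python3 - <<'E'
from h import *
import pickle
s,c=pickle.load(open("w9.pkl","rb")); i=cv2.imread("pics/w9.png"); g=cv2.cvtColor(i,6); hsv=cv2.cvtColor(i,40)
C=np.array([.4787,.3227]); t=np.radians(9.72); ex=np.array([np.cos(t),np.sin(t)]); ey=np.array([-np.sin(t),np.cos(t)])
for nm,a,b,z in(("hs top",.021,.06,.05),("hs bot",.021,.06,.016),("outline",.024,.063,.012)):
  print(nm,proj("wrist",[np.r_[C+x*ex-b*ey,z] for x in(-a,a)]+[np.r_[C+x*ex+.02*ey,z] for x in(-a,a)],c).round(1).tolist())
for v in(30,60,90,120,130):
  b=np.nonzero(g[v,222:292]>200)[0]+222; print(v,b.min(),b.max(), ray("wrist",[[b.min()-.5,v],[b.max()+.5,v]],.05,c)[:,:2].mean(0)@np.c_[ex,ey]*1000-C@np.c_[ex,ey]*1000)
for u in(236,250,262,276): print(u,g[128:152,u].tolist())
cv2.imwrite("pics/w9c.png",cv2.resize(i[0:160,200:320],None,fx=4.5,fy=3.7,interpolation=2))
E
```

```text
hs top [[233.7, 139.4], [279.7, 139.4], [231.8, 44.2], [281.8, 44.2]]
hs bot [[235.8, 134.0], [277.4, 134.0], [234.2, 48.1], [279.1, 48.1]]
outline [[233.1, 136.4], [280.0, 136.4], [231.3, 48.5], [282.0, 48.5]]
30 231 282 [-0.26764388 30.88663164]
60 231 281 [-0.67529537  7.64425184]
90 232 280 [ -0.6673697  -16.81358524]
120 233 280 [ -0.2102479  -42.58491127]
130 233 279 [ -0.656086   -51.48564517]
236 [130, 130, 134, 135, 134, 136, 138, 130, 121, 109, 90, 84, 83, 85, 84, 84, 84, 77, 63, 62, 63, 61, 82, 163]
250 [222, 139, 145, 148, 127, 125, 126, 107, 121, 121, 56, 59, 63, 65, 66, 75, 85, 82, 67, 64, 67, 64, 79, 163]
262 [246, 245, 244, 247, 225, 139, 127, 112, 126, 127, 65, 70, 71, 82, 92, 91, 92, 85, 68, 68, 73, 68, 78, 161]
276 [169, 168, 168, 168, 167, 167, 167, 168, 197, 220, 215, 183, 109, 93, 94, 94, 95, 86, 69, 69, 73, 71, 82, 175]
```

View pics/w9c.png

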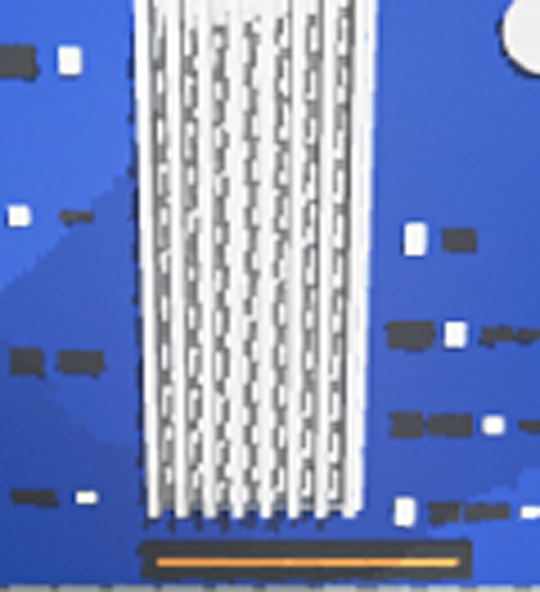

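The heat sink is within about 0.7 mm of the outline's centre line, with its end where predicted, so it is done. Next I'll return the bottle.

Call:
jog_arm(motion=[0, 0, 0, 4.3, 76, 0, 0, 0, 4.35, 76, -20, 2, 0, 0, 76, -40, 3.6, 0, 0, 76, -40, 3.6, 0, 0, 76, -40, 3.6, 0, 0, 76, -40, 3.6, 0, 0, 76, -40, 3.6, 0, 0, 76, -40, 3.6, 0, 0, 76, -40, 3.6, 0, 0, 76])

```text
clock: 35.4
eef_pos: [0.526, -0.0664, 0.2172]
ee_rot: [-2.198, -2.243, 0.001]
force: [0.8, -0.2, 0.3]
gripper_width: 0.0759
grasp_force: 0.0
```

Call:
jog_arm(motion=[-40, 3.6, 0, 0, 76, -40, 3.6, 0, 0, 76, -40, 3.6, 0, 0, 76, -40, 3.6, 0, 0, 76, -40, 3.6, 0, 0, 76, -30, 2, 10, 0, 76, -20, 1.5, 10, 0, 76, -11, 0.7, 6, 0, 76, 0, 0, 0, 0, 76, 0, 0, 0, 0, 76])

```text
clock: 36.4
eef_pos: [0.5539, -0.3243, 0.192]
ee_rot: [-2.198, -2.244, -0.001]
force: [0.5, 1.0, 1.0]
gripper_width: 0.0756
grasp_force: 0.0
```

```bash
cat >> h.py <<'E'
def goto(x,y,yaw=None):
    s=arm.get_state(); M=R.from_rotvec(s["ee_rot"]).as_matrix(); d=np.array([x,y])-s["eef_pos"][:2]*1000
    print("t",s["clock"],"pos",(s["eef_pos"]*1000).round(1),"yaw",np.degrees(np.arctan2(M[1,1],M[0,1])).round(2),"dx,dy",(d@M[:2,0]).round(1),(d@M[:2,1]).round(1))
    return s
E
python3 - <<'E'
from h import *
s=goto(552.6,-326.1); c=cam("wrist"); i=arm.grab_frame("wrist"); cv2.imwrite("pics/w10.png",i)
print("bottle rect",rect(cv2.morphologyEx(cv2.inRange(cv2.cvtColor(i,6),170,255),3,np.ones((9,9)))&box(i,180,340,100,330),.090,c,k=2))
E
```

```text
t 36.4 pos [ 553.9 -324.3  192. ] yaw 1.19 dx,dy -1.8 -1.3
bottle rect [[552.1, -320.8, 62.5, 44.2, 89.6], [594.9, -442.5, 65.9, 9.3, 1.2]]
```

View pics/w10.png

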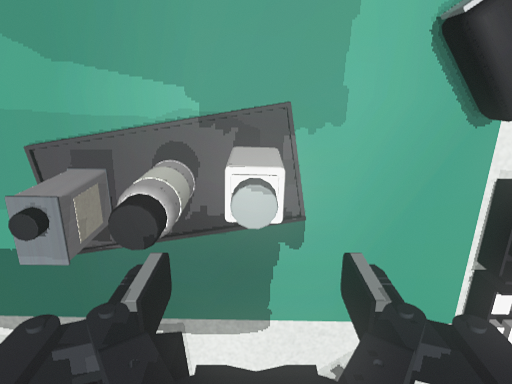

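The tray view shows the bottle's cap at (254,205), the can's cap at (138,220) and the tin's cap at (28,223), all upright. From here on I'll measure numerically only, because my picture budget is used up.

```bash
python3 - <<'E'
from h import *
i=cv2.imread("pics/w10.png"); g=cv2.cvtColor(i,6); c=cam("wrist"); hsv=cv2.cvtColor(i,40)
print("row 205",g[205,215:295:2].tolist()); print("col 254",g[140:240:2,254].tolist())
for nm,b,z in(("bottle",(215,295,160,240),.114),("can",(100,175,180,255),.119),("tin",(0,60,195,250),.109)):
  sub=cv2.resize(g[b[2]:b[3],b[0]:b[1]],None,fx=4,fy=4,interpolation=2)
  h=cv2.HoughCircles(sub,cv2.HOUGH_GRADIENT,1.5,200,param1=120,param2=20,minRadius=50,maxRadius=130)
  if h is not None:
    x,y,r=h[0,0]/4; print(nm,x+b[0],y+b[2],r,ray("wrist",[[x+b[0],y+b[2]]],z,c)*1000)
E
```

```text
row 205 [99, 101, 101, 102, 98, 245, 247, 251, 176, 198, 199, 199, 199, 199, 199, 200, 199, 200, 200, 200, 199, 200, 200, 200, 199, 199, 200, 198, 199, 199, 196, 140, 249, 248, 169, 110, 110, 111, 110, 110]
col 254 [85, 87, 86, 94, 176, 172, 174, 174, 176, 176, 177, 178, 177, 204, 244, 245, 247, 188, 250, 130, 111, 112, 129, 184, 172, 170, 206, 203, 202, 203, 201, 200, 201, 200, 199, 198, 197, 196, 196, 195, 195, 194, 192, 194, 159, 101, 101, 100, 101, 101]
bottle 254.1875 207.0625 22.7375 [[ 552.32156869 -326.60926433  114.        ]]
can 141.0625 219.1875 25.175 [[ 475.20317988 -335.19554675  119.        ]]
tin 25.6875 222.9375 17.4125 [[ 388.6980135  -344.02639536  109.        ]]
```

Call:
jog_arm(motion=[-2.3, -1.5, 10, 0.15, 68, 0, 0, 25, 0, 66, 0, 0, 25, 0, 66, 0, 0, 25, 0, 66, 0, 0, 20, 0, 66, 0, 0, 15, 0, 66, 0, 0, 11, 0, 66, 0, 0, 8, 0, 66, 0, 0, 0, 0, 66])

```text
clock: 37.35
eef_pos: [0.5518, -0.3281, 0.0524]
ee_rot: [-2.203, -2.239, 0.0]
force: [0.0, -0.2, -0.2]
gripper_width: 0.0659
grasp_force: 0.0
```

Call:
jog_arm(motion=[0, 0, 0, 0, 60, 0, 0, 0, 0, 54, 0, 0, 0, 0, 48, 0, 0, 0, 0, 44, 0, 0, 0, 0, 40, 0, 0, 0, 0, 40, 0, 0, 0, 0, 40])

```text
clock: 38.05
eef_pos: [0.5523, -0.3286, 0.0538]
ee_rot: [2.203, 2.239, 0.0]
force: [-0.6, 0.5, 6.8]
gripper_width: 0.0451
grasp_force: 60.5
```

Call:
jog_arm(motion=[0, 0, -5, 0, 40, 0, 0, -15, 0, 40, 0, 0, -25, 0, 40, 0, 0, -25, 0, 40, 0, 0, -25, 0, 40, 0, 0, -25, 0, 40, 0, 0, -10, 0, 40, 0, 0, 0, 0, 40])

```text
clock: 38.85
eef_pos: [0.5525, -0.3287, 0.1847]
ee_rot: [2.202, 2.238, 0.001]
force: [0.3, 0.1, -2.0]
gripper_width: 0.0454
grasp_force: 61.4
```

Call:
jog_arm(motion=[10, -1, 0, 0, 40, 25, -2, 0, 0, 40, 40, -3.3, 0, 0, 40, 40, -3.3, 0, 0, 40, 40, -3.3, 0, 0, 40, 40, -3.3, 0, 0, 40, 40, -3.3, 0, 0, 40, 40, -3.3, 0, 0, 40, 40, -3.3, 0, 0, 40, 40, -3.3, 0, 0, 40])

```text
clock: 39.85
eef_pos: [0.5153, 0.028, 0.1819]
ee_rot: [-2.202, -2.239, 0.002]
force: [1.0, 0.2, -1.9]
gripper_width: 0.0454
grasp_force: 61.4
```

Call:
jog_arm(motion=[20, -1.5, 0, 0, 40, 13, -0.8, 0, 0, 40, 0, 0, 0, 0, 40, 0, 0, 10, 0, 40, 0, 0, 25, 0, 40, 0, 0, 25, 0, 40, 0, 0, 20, 0, 40, 0, 0, 10, 0, 40, 0, 0, 0, 0, 40, 0, 0, 0, 0, 40])

```text
clock: 40.85
eef_pos: [0.5142, 0.0587, 0.0933]
ee_rot: [2.204, 2.239, 0.0]
force: [0.8, 0.7, -0.1]
gripper_width: 0.0454
grasp_force: 61.4
```

```bash
python3 - <<'E'
from h import *
goto(514.5,58.9); c=cam("wrist"); i=arm.grab_frame("wrist"); cv2.imwrite("pics/w11.png",i); g=cv2.cvtColor(i,6); s=arm.get_state()
sub=g[150:384,170:345]
h=cv2.HoughCircles(sub,cv2.HOUGH_GRADIENT,1.5,200,param1=120,param2=20,minRadius=40,maxRadius=100)
Rt=R.from_rotvec(s["ee_rot"])
if h is not None:
  x,y,r=h[0,0]; P=ray("wrist",[[x+170,y+150]],s["eef_pos"][2]+.110-.0498,c)[0]; print(x+170,y+150,r,Rt.inv().apply(P-s["eef_pos"])*1000)
ym=cv2.inRange(cv2.cvtColor(i,40),(18,90,80),(35,255,255)); ys,xs=np.nonzero(ym); Q=ray("wrist",np.c_[xs,ys],0,c)[:,:2]*1000
k=(abs(Q[:,0]-514.5)<32)&(abs(Q[:,1]-61)<32); print(k.sum(),Q[k].min(0),Q[k].max(0))
E
```

```text
t 40.85 pos [514.2  58.7  93.3] yaw 0.9 dx,dy 0.2 0.3
256.25 321.75 49.6 [ 14.01599483  -0.74313822 -60.19943695]
610 [487.00361386  68.20066419] [541.66069983  88.76026998]
```

```bash
python3 - <<'E'
from h import *
for f in("w3","w11"):
  g=cv2.cvtColor(cv2.imread(f"pics/{f}.png"),6)[:, :512]
  for u in(215,240,290): print(f,u,g[225:275,u].tolist())
E
```

```text
w3 215 [169, 168, 169, 169, 169, 168, 170, 169, 169, 170, 170, 170, 170, 171, 171, 171, 170, 171, 170, 173, 173, 172, 173, 174, 172, 177, 192, 206, 218, 228, 235, 241, 243, 243, 243, 243, 244, 244, 244, 245, 245, 245, 245, 248, 233, 145, 166, 184, 202, 219]
w3 240 [170, 170, 170, 170, 171, 171, 171, 171, 171, 172, 172, 172, 172, 172, 173, 173, 172, 173, 173, 174, 175, 175, 174, 174, 174, 177, 191, 206, 218, 227, 234, 240, 243, 243, 243, 244, 244, 244, 245, 245, 245, 245, 245, 248, 233, 145, 166, 186, 208, 220]
w3 290 [169, 171, 170, 170, 171, 172, 171, 171, 171, 171, 172, 172, 172, 171, 173, 172, 173, 172, 173, 174, 173, 174, 174, 174, 175, 175, 186, 201, 214, 224, 232, 239, 242, 243, 243, 244, 244, 244, 245, 245, 245, 245, 245, 247, 237, 162, 165, 190, 211, 225]
w11 215 [146, 145, 146, 146, 146, 146, 146, 146, 146, 146, 146, 147, 146, 146, 148, 147, 147, 147, 153, 167, 180, 196, 168, 184, 227, 228, 229, 229, 230, 231, 232, 232, 234, 234, 234, 237, 222, 153, 131, 149, 164, 182, 199, 216, 224, 226, 229, 232, 234, 234]
w11 240 [146, 147, 146, 146, 147, 147, 146, 147, 147, 148, 147, 148, 147, 148, 149, 149, 149, 149, 152, 162, 177, 193, 167, 135, 200, 229, 228, 229, 230, 231, 232, 233, 233, 234, 235, 235, 238, 209, 124, 143, 163, 184, 160, 182, 227, 229, 231, 233, 236, 241]
w11 290 [147, 147, 147, 147, 146, 147, 148, 148, 147, 148, 147, 149, 149, 148, 149, 148, 149, 150, 148, 153, 165, 178, 194, 169, 143, 207, 229, 228, 229, 231, 231, 232, 233, 234, 235, 235, 236, 230, 179, 131, 155, 175, 195, 171, 192, 235, 234, 234, 234, 234]
```

Call:
jog_arm(motion=[0, 0.2, 10, 0, 40, 0, 0, 15, 0, 40, 0, 0, 10, 0, 40, 0, 0, 5, 0, 40, 0, 0, 1, 0, 40, 0, 0, 0, 0, 40, 0, 0, 0, 0, 40])

```text
clock: 41.6
eef_pos: [0.5144, 0.0591, 0.0523]
ee_rot: [2.203, 2.239, 0.001]
force: [0.3, -1.0, -1.7]
gripper_width: 0.0456
grasp_force: 61.4
```

```bash
python3 - <<'E'
from h import *
print(goto(514.4,58.8)["force"])
E
```

```text
t 41.6 pos [514.4  59.1  52.3] yaw 0.93 dx,dy -0.3 0.0
[ 0.33621579 -1.00381621 -1.65883582]
```

Call:
jog_arm(motion=[-0.3, 0, 1, 0, 40, 0, 0, 0.8, 0, 40, 0, 0, 0.5, 0, 40, 0, 0, 0, 0, 40])

```text
clock: 42.0
eef_pos: [0.5142, 0.0587, 0.0498]
ee_rot: [2.203, 2.239, 0.0]
force: [0.3, -0.1, -1.6]
gripper_width: 0.0454
grasp_force: 61.4
```

Call:
jog_arm(motion=[0, 0, 0, 0, 48, 0, 0, 0, 0, 56, 0, 0, 0, 0, 64, 0, 0, 0, 0, 72, 0, 0, -8, 0, 74, 0, 0, -15, 0, 76, 0, 0, -25, 0, 76, 0, 0, -25, 0, 76, 0, 0, -25, 0, 76, 0, 0, -25, 0, 76])

```text
clock: 43.0
eef_pos: [0.514, 0.0589, 0.175]
ee_rot: [2.203, 2.24, 0.001]
force: [0.7, -0.8, 0.4]
gripper_width: 0.076
grasp_force: 0.0
```

Call:
jog_arm(motion=[-20, -3, -15, 0, 76, -40, -5, 0, 0, 76, -40, -5, 0, 0, 76, -40, -5, 0, 0, 76, -40, -5.5, 0, 0, 76, -40, -5.5, 0, 0, 76, -40, -5.5, 0, 0, 76, -40, -5.5, 0, 0, 76, -40, -5.5, 0, 0, 76, -30, -4, 0, 0, 76])

```text
clock: 44.0
eef_pos: [0.4699, -0.3146, 0.189]
ee_rot: [2.204, 2.237, -0.0]
force: [0.0, 0.6, -0.1]
gripper_width: 0.076
grasp_force: 0.0
```

Call:
jog_arm(motion=[-20, -2.4, 0, 0, 76, -12, -1, 0, 0, 76, 0, 0, 0, 0, 76, 0, 0, 0, 0, 76])

```text
clock: 44.4
eef_pos: [0.4682, -0.3429, 0.1882]
ee_rot: [-2.202, -2.241, -0.001]
force: [0.0, 0.3, 0.2]
gripper_width: 0.076
grasp_force: 0.0
```

```bash
python3 - <<'E'
from h import *
goto(468,-343.3); c=cam("wrist"); i=arm.grab_frame("wrist"); cv2.imwrite("pics/w12.png",i); g=cv2.cvtColor(i,6)
p=proj("wrist",[[.468,-.3433,.119]],c)[0]; print(p)
u,v=p.astype(int); m=cv2.inRange(g,0,60)&box(i,u-45,u+45,v-45,v+45)
print(rect(m,.119,c))
print(g[v,u-45:u+45:2].tolist()); print(g[v-45:v+45:2,u].tolist())
E
```

```text
t 44.4 pos [ 468.2 -342.9  188.2] yaw 0.99 dx,dy -0.4 -0.2
[256.44840925 209.13453295]
[[463.1, -337.1, 55.8, 35.9, 6.8]]
[100, 100, 100, 100, 99, 101, 100, 100, 101, 104, 52, 69, 72, 72, 72, 71, 71, 71, 71, 71, 72, 71, 72, 72, 71, 71, 72, 72, 72, 72, 70, 71, 71, 71, 71, 72, 54, 75, 105, 106, 105, 104, 106, 105, 106]
[157, 173, 186, 202, 153, 48, 51, 51, 51, 55, 61, 59, 60, 59, 58, 59, 61, 57, 73, 73, 72, 72, 73, 71, 70, 72, 69, 71, 69, 71, 70, 70, 69, 87, 102, 101, 103, 102, 102, 102, 103, 102, 102, 101, 101]
```

```bash
cat >> h.py <<'E'
def capfit(i,c,guess,z,r,lo=0,hi=88):
    g=cv2.cvtColor(i,6); u,v=proj("wrist",[[guess[0]/1e3,guess[1]/1e3,z]],c)[0].astype(int)
    m=cv2.inRange(g,lo,hi)&box(i,u-36,u+36,max(v-30,0),v+42); k=max(cv2.findContours(m,0,1)[0],key=cv2.contourArea)[:,0].astype(float)
    k=k[k[:,1]>v+4]; P=ray("wrist",k,z,c)[:,:2]*1000
    from scipy.optimize import least_squares
    f=lambda p: np.hypot(P[:,0]-p[0],P[:,1]-p[1])-r
    s=least_squares(f,guess,loss="soft_l1"); s2=least_squares(lambda p: np.hypot(P[:,0]-p[0],P[:,1]-p[1])-p[2],[*guess,r],loss="soft_l1")
    return s.x.round(1),np.abs(s.fun).mean().round(2),s2.x.round(1),len(k)
E
python3 - <<'E'
from h import *
i=cv2.imread("pics/w12.png"); c=cam("wrist"); print(capfit(i,c,[468,-343],.119,18.5))
E
```

```text
(array([ 463.3, -342.8]), np.float64(3.77), array([ 461.8, -310.3,   48. ]), 99)
```

```bash
python3 - <<'E'
from h import *
i=cv2.imread("pics/w12.png"); c=cam("wrist"); g=cv2.cvtColor(i,6)
for v in range(196,240,4): print(v,g[v,218:296:2].tolist())
E
```

```text
196 [102, 102, 103, 103, 102, 134, 156, 65, 46, 74, 72, 75, 74, 75, 75, 66, 67, 67, 68, 61, 58, 60, 59, 58, 58, 60, 59, 59, 58, 59, 58, 57, 41, 183, 156, 110, 106, 107, 106]
200 [102, 102, 102, 102, 101, 115, 144, 40, 74, 75, 72, 74, 73, 74, 73, 74, 73, 72, 74, 73, 73, 73, 72, 72, 74, 58, 58, 57, 59, 57, 58, 74, 56, 113, 127, 106, 106, 106, 105]
204 [101, 100, 100, 100, 100, 100, 105, 51, 73, 72, 74, 74, 73, 72, 73, 72, 72, 73, 72, 72, 72, 72, 71, 72, 71, 72, 71, 74, 72, 71, 72, 72, 71, 40, 110, 106, 106, 105, 105]
208 [101, 100, 101, 100, 101, 101, 89, 49, 73, 72, 72, 71, 72, 73, 71, 72, 72, 71, 71, 73, 71, 71, 70, 72, 71, 72, 71, 71, 71, 71, 72, 70, 73, 50, 103, 105, 105, 106, 106]
212 [100, 102, 102, 89, 90, 91, 74, 45, 70, 71, 72, 71, 71, 71, 71, 71, 71, 71, 72, 70, 73, 72, 71, 71, 71, 71, 70, 71, 70, 71, 71, 70, 55, 78, 78, 78, 77, 78, 95]
216 [88, 71, 72, 73, 73, 73, 72, 74, 53, 71, 70, 71, 71, 71, 71, 72, 71, 71, 71, 69, 71, 72, 72, 71, 71, 70, 70, 71, 70, 70, 70, 71, 51, 68, 55, 50, 49, 49, 62]
220 [72, 73, 72, 72, 73, 72, 75, 73, 75, 59, 71, 71, 71, 70, 71, 68, 70, 69, 69, 69, 69, 70, 70, 69, 69, 71, 70, 70, 70, 72, 58, 78, 79, 78, 78, 77, 80, 83, 86]
224 [73, 74, 66, 66, 64, 66, 65, 52, 50, 48, 47, 50, 67, 71, 69, 69, 68, 71, 69, 70, 70, 70, 71, 71, 72, 70, 70, 69, 62, 93, 105, 105, 103, 104, 102, 104, 104, 104, 103]
228 [57, 61, 65, 68, 72, 72, 72, 72, 70, 71, 72, 76, 78, 86, 78, 81, 65, 70, 70, 69, 69, 69, 69, 68, 76, 92, 101, 103, 103, 104, 104, 102, 102, 104, 104, 104, 103, 104, 103]
232 [86, 87, 90, 93, 93, 92, 101, 103, 103, 103, 102, 103, 99, 97, 96, 102, 101, 102, 103, 102, 103, 103, 102, 103, 103, 103, 102, 104, 104, 104, 104, 102, 104, 103, 103, 103, 102, 104, 103]
236 [97, 96, 103, 102, 103, 102, 103, 104, 102, 102, 103, 101, 102, 103, 103, 102, 103, 102, 101, 103, 101, 102, 103, 102, 102, 102, 103, 103, 102, 103, 102, 104, 103, 102, 103, 103, 103, 103, 103]
```

```bash
python3 - <<'E'
from h import *
from scipy.optimize import least_squares
c=cam("wrist")
e=[(200,232,283),(204,231.5,284.5),(208,231.5,284.5),(212,231.5,283),(216,233.5,282.5),(220,236,279),(224,241.5,274.5),(228,249,267)]
P=ray("wrist",[[u,v] for v,a,b in e for u in(a,b)],.119,c)[:,:2]*1000
f=lambda p: np.hypot(P[:,0]-p[0],P[:,1]-p[1])-p[2]
print(least_squares(f,[468,-343,18]).x, least_squares(lambda p: np.hypot(P[:,0]-p[0],P[:,1]-p[1])-18.5,[468,-343]).x)
goto(468.8,-341.7)
E
```

```text
[ 468.91064569 -340.43473865   17.5586937 ] [ 468.88620875 -339.0960717 ]
t 44.45 pos [ 468.3 -342.7  188.1] yaw 1.02 dx,dy 1.0 0.5
```

Call:
jog_arm(motion=[1.8, 0, 10, 0, 68, 0, 0, 25, 0, 66, 0, 0, 25, 0, 66, 0, 0, 25, 0, 66, 0, 0, 20, 0, 66, 0, 0, 15, 0, 66, 0, 0, 8, 0, 66, 0, 0, 7, 0, 66, 0, 0, 0, 0, 66])

```text
clock: 45.35
eef_pos: [0.4678, -0.342, 0.0523]
ee_rot: [-2.203, -2.239, 0.0]
force: [0.2, 0.8, 0.2]
gripper_width: 0.0662
grasp_force: 0.0
```

Call:
jog_arm(motion=[0, 0, 0, 0, 60, 0, 0, 0, 0, 54, 0, 0, 0, 0, 48, 0, 0, 0, 0, 44, 0, 0, 0, 0, 40, 0, 0, 0, 0, 40, 0, 0, 0, 0, 40])

```text
clock: 46.05
eef_pos: [0.4683, -0.3425, 0.0535]
ee_rot: [2.203, 2.238, 0.0]
force: [-0.5, 0.9, 8.8]
gripper_width: 0.0448
grasp_force: 59.6
```

Call:
jog_arm(motion=[0, 0, -5, 0, 40, 0, 0, -15, 0, 40, 0, 0, -25, 0, 40, 0, 0, -25, 0, 40, 0, 0, -25, 0, 40, 0, 0, -25, 0, 40, 0, 0, -10, 0, 40, 0, 0, 0, 0, 40])

```text
clock: 46.85
eef_pos: [0.4681, -0.3427, 0.1842]
ee_rot: [2.202, 2.237, 0.0]
force: [-0.1, -0.2, -2.4]
gripper_width: 0.0451
grasp_force: 61.7
```

```bash
python3 - <<'E'
from h import *
goto(515.5,0)
E
```

```text
t 46.85 pos [ 468.1 -342.7  184.2] yaw 0.91 dx,dy 341.9 52.8
```

Call:
jog_arm(motion=[10, 2, 0, 0, 40, 25, 4, 0, 0, 40, 40, 6.2, 0, 0, 40, 40, 6.2, 0, 0, 40, 40, 6.2, 0, 0, 40, 40, 6.2, 0, 0, 40, 40, 6.2, 0, 0, 40, 40, 6.2, 0, 0, 40, 35, 5, 0, 0, 40, 20, 3, 0, 0, 40])

```text
clock: 47.85
eef_pos: [0.5128, -0.0076, 0.1817]
ee_rot: [-2.198, -2.242, 0.0]
force: [0.4, -0.8, -1.3]
gripper_width: 0.0449
grasp_force: 61.7
```

Call:
jog_arm(motion=[10, 1.6, 0, 0, 40, 0, 0, 0, 0, 40, 0, 0, 10, 0, 40, 0, 0, 25, 0, 40, 0, 0, 25, 0, 40, 0, 0, 25, 0, 40, 0, 0, 20, 0, 40, 0, 0, 12, 0, 40, 0, 0, 0, 0, 40, 0, 0, 0, 0, 40])

```text
clock: 48.85
eef_pos: [0.5152, -0.0018, 0.066]
ee_rot: [2.204, 2.239, 0.0]
force: [0.3, 0.3, -1.9]
gripper_width: 0.0446
grasp_force: 61.7
```

```bash
python3 - <<'E'
from h import *
goto(515.5,-1.8)
E
```

```text
t 48.85 pos [515.2  -1.8  66. ] yaw 0.9 dx,dy 0.0 0.3
```

Call:
jog_arm(motion=[0, 0.3, 8, 0, 40, 0, 0, 5, 0, 40, 0, 0, 2, 0, 40, 0, 0, 1, 0, 40, 0, 0, 0, 0, 40, 0, 0, 0, 0, 40])

```text
clock: 49.45
eef_pos: [0.5155, -0.0014, 0.0498]
ee_rot: [2.203, 2.239, 0.0]
force: [-0.2, -0.2, -1.7]
gripper_width: 0.0447
grasp_force: 61.7
```

Call:
jog_arm(motion=[0, 0, 0, 0, 48, 0, 0, 0, 0, 56, 0, 0, 0, 0, 64, 0, 0, 0, 0, 72, 0, 0, -8, 0, 74, 0, 0, -15, 0, 76, 0, 0, -25, 0, 76, 0, 0, -25, 0, 76, 0, 0, -25, 0, 76, 0, 0, -25, 0, 76])

```text
clock: 50.45
eef_pos: [0.5152, -0.0013, 0.175]
ee_rot: [2.203, 2.24, 0.001]
force: [-0.8, -0.2, -0.4]
gripper_width: 0.0762
grasp_force: 0.0
```

Call:
jog_arm(motion=[0, 0, -18, 0, 76, 0, 0, 0, 0, 76, 0, 0, 0, 0, 76])

```text
clock: 50.75
eef_pos: [0.5154, -0.0016, 0.1915]
ee_rot: [2.203, 2.239, 0.001]
force: [-0.3, -0.1, -0.9]
gripper_width: 0.0759
grasp_force: 0.0
```

```bash
python3 - <<'E'
from h import *
import pickle
s=goto(515.5,0); c=cam("wrist"); i=arm.grab_frame("wrist"); cv2.imwrite("pics/w13.png",i); pickle.dump((s,c),open("w13.pkl","wb")); g=cv2.cvtColor(i,6)
ym=cv2.inRange(cv2.cvtColor(i,40),(18,90,80),(35,255,255)); ys,xs=np.nonzero(ym); Q=ray("wrist",np.c_[xs,ys],0,c)[:,:2]*1000
for y0 in(61,0,-61.5):
  k=(abs(Q[:,0]-515.5)<32)&(abs(Q[:,1]-y0)<30); print(y0,k.sum(),Q[k].min(0).round(1),Q[k].max(0).round(1))
for n,P in(("can",[.5155,0,.115]),("bot",[.5144,.061,.110])):
  u,v=proj("wrist",[P],c)[0]; print(n,u,v)
  for w in range(int(v)-28,int(v)+34,4): print(w,g[w,int(u)-34:int(u)+36:2].tolist())
E
```

```text
t 50.75 pos [515.4  -1.6 191.5] yaw 0.92 dx,dy 1.6 0.1
61 207 [486.9  84.8] [540.6  88.3]
0 263 [489.   -5.8] [542.5  24.3]
-61.5 269 [493.9 -91.5] [540.6 -53.5]
can 256.8641737153647 202.54531087123024
174 [154, 153, 153, 149, 156, 122, 139, 146, 154, 193, 183, 59, 50, 49, 52, 52, 53, 53, 51, 54, 54, 53, 51, 62, 167, 193, 166, 156, 148, 130, 163, 160, 151, 152, 152]
178 [152, 152, 152, 178, 117, 136, 134, 164, 119, 47, 50, 51, 51, 52, 50, 54, 53, 52, 53, 53, 54, 53, 54, 52, 52, 51, 93, 185, 153, 138, 124, 158, 152, 151, 152]
182 [153, 152, 154, 113, 130, 150, 198, 46, 48, 49, 52, 53, 58, 57, 60, 58, 60, 58, 58, 59, 60, 59, 58, 55, 52, 52, 52, 43, 208, 153, 143, 119, 152, 151, 149]
186 [152, 152, 142, 122, 150, 198, 46, 48, 50, 55, 58, 55, 56, 57, 56, 58, 58, 57, 58, 59, 57, 58, 59, 58, 59, 57, 55, 50, 47, 198, 151, 125, 160, 163, 162]
190 [151, 150, 141, 120, 155, 85, 47, 54, 55, 56, 56, 56, 55, 56, 56, 58, 56, 57, 56, 58, 56, 57, 58, 57, 59, 58, 57, 58, 51, 61, 156, 130, 149, 164, 162]
194 [151, 150, 140, 120, 129, 43, 53, 56, 55, 55, 56, 57, 55, 55, 61, 63, 62, 60, 62, 62, 62, 62,
[... 3871 characters left out ...]
116, 233, 241, 202, 239, 247, 168, 158, 149, 163, 168, 168, 167, 167, 167, 168, 168, 168, 168, 168, 168, 168, 168, 166, 133, 252, 247, 246, 222, 246, 245, 182, 146, 144]
134 [129, 120, 232, 240, 244, 173, 165, 165, 158, 153, 156, 149, 140, 154, 165, 165, 163, 164, 163, 166, 162, 140, 129, 150, 152, 215, 215, 214, 218, 247, 246, 244, 171, 172, 172]
138 [142, 159, 156, 169, 191, 193, 209, 216, 218, 220, 223, 182, 187, 160, 157, 156, 158, 158, 156, 197, 197, 228, 230, 232, 231, 231, 231, 232, 231, 232, 229, 215, 168, 170, 170]
142 [157, 157, 162, 106, 107, 108, 95, 95, 95, 90, 123, 130, 121, 93, 95, 104, 112, 111, 107, 105, 91, 96, 130, 148, 149, 128, 89, 144, 142, 143, 141, 167, 170, 170, 171]
```

```bash
python3 - <<'E'
from h import *
import pickle
s,c=pickle.load(open("w13.pkl","rb")); g=cv2.cvtColor(cv2.imread("pics/w13.png"),6)
a=np.linspace(0,2*np.pi,73)
def circ(x,y,z,r): p=proj("wrist",np.c_[x+r*np.cos(a),y+r*np.sin(a),0*a+z]/1e3,c); return p.min(0).round(1),p.max(0).round(1)
print("can cap pred",circ(515.5,0,115,18.5)); print("bottle cap pred",circ(514.4,61,110,17),circ(514.4,61,90,17))
t=np.radians(1); ex=np.array([np.cos(t),np.sin(t)])*23; ey=np.array([-np.sin(t),np.cos(t)])*23; C=np.array([514.4,61])
print("body top pred",proj("wrist",[np.r_[C+p*ex+q*ey,86]/1e3 for p,q in((-1,1),(1,1),(1,-1),(-1,-1))],c).round(1).tolist())
for u in(233,240,280): print(u,"far",g[55:90,u].tolist(),"near",g[126:150,u].tolist())
print("row118 L",g[118,218:236].tolist(),"R",g[118,276:296].tolist())
E
```

```text
can cap pred (array([229.7, 176.3]), array([284. , 227.5]))
bottle cap pred (array([230.2,  82.3]), array([283.3, 136.8])) (array([232.2,  82.2]), array([281. , 132.5]))
body top pred [[223.1, 73.1], [290.1, 73.0], [288.2, 139.9], [225.1, 140.0]]
233 far [154, 154, 154, 153, 154, 154, 152, 152, 154, 153, 154, 155, 154, 154, 152, 157, 208, 214, 213, 216, 239, 245, 246, 246, 247, 247, 238, 226, 247, 247, 247, 247, 247, 247, 247] near [149, 143, 222, 247, 244, 244, 234, 186, 156, 225, 243, 231, 206, 140, 83, 85, 97, 109, 108, 107, 103, 134, 157, 153]
240 far [156, 156, 157, 156, 156, 155, 155, 156, 155, 156, 156, 155, 155, 155, 154, 157, 209, 215, 212, 210, 238, 245, 246, 246, 247, 248, 234, 218, 247, 247, 246, 247, 248, 242, 184] near [169, 168, 167, 162, 149, 147, 159, 147, 153, 231, 245, 234, 220, 158, 78, 79, 90, 113, 127, 128, 117, 117, 157, 160]
280 far [133, 162, 158, 157, 157, 157, 159, 159, 158, 158, 158, 157, 156, 157, 155, 166, 213, 214, 214, 210, 200, 241, 246, 246, 246, 246, 247, 244, 241, 246, 246, 246, 246, 246, 246] near [228, 233, 229, 224, 222, 218, 229, 244, 247, 247, 246, 242, 232, 207, 156, 141, 143, 142, 143, 141, 141, 138, 141, 148]
row118 L [130, 131, 131, 131, 132, 131, 116, 220, 235, 239, 242, 250, 177, 104, 150, 163, 170, 169] R [173, 172, 168, 155, 182, 237, 248, 246, 246, 246, 204, 143, 145, 149, 148, 149, 148, 147, 148, 146]
```

The bottle and can sit within about 1 mm of their outlines. Now the tin.

Call:
jog_arm(motion=[-18, -7, 0, 0, 70, -36, -13.7, 0, 0, 70, -36, -13.7, 0, 0, 70, -36, -13.7, 0, 0, 70, -36, -13.7, 0, 0, 70, -36, -13.7, 0, 0, 70, -36, -13.7, 0, 0, 70, -36, -13.7, 0, 0, 70, -36, -13.7, 0, 0, 70, -28, -10.7, 0, 0, 70])

```text
clock: 51.8
eef_pos: [0.392, -0.3393, 0.19]
ee_rot: [-2.204, -2.237, 0.0]
force: [1.0, -0.6, 1.1]
gripper_width: 0.0699
grasp_force: 0.0
```

Call:
jog_arm(motion=[-14, -5.3, 0, 0, 70, -7, -2.7, 0, 0, 70, 0, 0, 0, 0, 70, 0, 0, 0, 0, 70])

```text
clock: 52.2
eef_pos: [0.3865, -0.3573, 0.1906]
ee_rot: [-2.201, -2.241, -0.001]
force: [0.1, -0.5, 0.8]
gripper_width: 0.0702
grasp_force: 0.0
```

```bash
python3 - <<'E'
from h import *
import pickle
s=goto(385.8,-359.1); c=cam("wrist"); i=arm.grab_frame("wrist"); cv2.imwrite("pics/w14.png",i); pickle.dump((s,c),open("w14.pkl","wb")); g=cv2.cvtColor(i,6)
t=np.radians(1); ex=np.array([np.cos(t),np.sin(t)])*19; ey=np.array([-np.sin(t),np.cos(t)])*28; C=np.array([385.8,-359.1])
p=proj("wrist",[np.r_[C+a*ex+b*ey,94]/1e3 for a,b in((-1,1),(1,1),(1,-1),(-1,-1))],c).round(1); print("top pred",p.tolist())
for u in(240,272): print(u,"far",g[int(p[0,1])-14:int(p[0,1])+14,u].tolist(),"near",g[int(p[2,1])-14:int(p[2,1])+14,u].tolist())
v=int(p[0,1])+10; print("L",g[v,int(p[0,0])-12:int(p[0,0])+12].tolist(),"R",g[v,int(p[1,0])-12:int(p[1,0])+12].tolist())
E
```

```text
t 52.2 pos [ 386.5 -357.3  190.6] yaw 1.02 dx,dy -1.8 -0.7
top pred [[229.1, 160.8], [282.2, 160.8], [280.4, 232.4], [230.8, 232.3]]
240 far [131, 130, 131, 131, 132, 131, 131, 131, 130, 130, 131, 118, 104, 114, 116, 114, 114, 114, 115, 115, 115, 116, 115, 116, 114, 113, 125, 138] near [134, 133, 134, 134, 134, 135, 136, 116, 86, 88, 89, 88, 88, 87, 89, 89, 87, 95, 100, 97, 98, 97, 98, 97, 98, 97, 98, 98]
272 far [131, 131, 132, 132, 132, 132, 131, 131, 132, 132, 132, 108, 92, 112, 113, 114, 113, 115, 113, 114, 114, 114, 114, 114, 113, 114, 114, 112] near [132, 133, 132, 132, 132, 132, 132, 132, 132, 136, 143, 127, 100, 95, 95, 98, 97, 97, 97, 97, 97, 98, 97, 96, 97, 97, 97, 97]
L [103, 102, 103, 103, 104, 103, 103, 103, 104, 103, 105, 91, 110, 116, 114, 114, 115, 117, 117, 116, 115, 115, 115, 114] R [115, 114, 113, 115, 116, 114, 113, 110, 111, 112, 113, 115, 109, 92, 99, 101, 101, 101, 100, 102, 99, 100, 101, 99]
```

```bash
python3 - <<'E'
from h import *
import pickle
s,c=pickle.load(open("w5.pkl","rb")); g=cv2.cvtColor(cv2.imread("pics/w5.png"),6)
t=np.radians(1); ex=np.array([np.cos(t),np.sin(t)])*19; ey=np.array([-np.sin(t),np.cos(t)])*28; C=np.array([516.7,-61.5])
p=proj("wrist",[np.r_[C+a*ex+b*ey,90]/1e3 for a,b in((-1,1),(1,1),(1,-1),(-1,-1))],c).round(1); print("top pred",p.tolist())
for u in(243,278): print(u,"far",g[int(p[0,1])-14:int(p[0,1])+10,u].tolist(),"near",g[int(p[2,1])-14:int(p[2,1])+10,u].tolist())
E
```

```text
top pred [[233.1, 156.7], [285.4, 155.9], [284.5, 226.8], [235.7, 227.5]]
243 far [120, 118, 120, 120, 120, 119, 120, 120, 121, 104, 93, 107, 107, 106, 107, 108, 108, 106, 107, 106, 109, 105, 107, 106] near [121, 120, 121, 122, 122, 122, 122, 121, 120, 120, 121, 122, 107, 92, 98, 97, 97, 99, 97, 96, 97, 96, 103, 110]
278 far [121, 122, 122, 123, 123, 123, 121, 123, 124, 110, 98, 112, 116, 114, 115, 115, 115, 115, 115, 115, 115, 114, 115, 114] near [118, 119, 118, 118, 119, 119, 119, 119, 119, 119, 118, 117, 116, 90, 50, 54, 53, 52, 53, 52, 54, 52, 52, 52]
```

Call:
jog_arm(motion=[1.3, -0.7, 10, 0, 62, 0, 0, 25, 0, 60, 0, 0, 25, 0, 60, 0, 0, 25, 0, 60, 0, 0, 20, 0, 60, 0, 0, 15, 0, 60, 0, 0, 10, 0, 60, 0, 0, 7, 0, 60, 0, 0, 0, 0, 60])

```text
clock: 53.15
eef_pos: [0.3851, -0.3571, 0.0533]
ee_rot: [-2.203, -2.239, -0.0]
force: [0.2, 0.0, 1.3]
gripper_width: 0.0602
grasp_force: 0.0
```

Call:
jog_arm(motion=[0, 0, 0, 0, 54, 0, 0, 0, 0, 48, 0, 0, 0, 0, 42, 0, 0, 0, 0, 36, 0, 0, 0, 0, 32, 0, 0, 0, 0, 32, 0, 0, 0, 0, 32])

```text
clock: 53.85
eef_pos: [0.3853, -0.3576, 0.0542]
ee_rot: [2.203, 2.239, -0.0]
force: [-0.8, 0.4, 6.1]
gripper_width: 0.0377
grasp_force: 59.1
```

Call:
jog_arm(motion=[0, 0, -5, 0, 32, 0, 0, -15, 0, 32, 0, 0, -25, 0, 32, 0, 0, -25, 0, 32, 0, 0, -25, 0, 32, 0, 0, -25, 0, 32, 0, 0, -10, 0, 32, 0, 0, 0, 0, 32])

```text
clock: 54.65
eef_pos: [0.3854, -0.3578, 0.1851]
ee_rot: [2.202, 2.237, -0.0]
force: [0.0, -0.3, -1.6]
gripper_width: 0.0372
grasp_force: 60.5
```

```bash
python3 - <<'E'
from h import *
goto(516.7,-61.5)
E
```

```text
t 54.65 pos [ 385.4 -357.8  185.1] yaw 0.91 dx,dy 294.1 136.0
```

Call:
jog_arm(motion=[10, 4.6, 0, 0, 32, 20, 9.3, 0, 0, 32, 33, 15.3, 0, 0, 32, 33, 15.3, 0, 0, 32, 33, 15.3, 0, 0, 32, 33, 15.3, 0, 0, 32, 33, 15.3, 0, 0, 32, 33, 15.3, 0, 0, 32, 33, 15.3, 0, 0, 32, 20, 9.3, 0, 0, 32])

```text
clock: 55.65
eef_pos: [0.511, -0.0704, 0.1826]
ee_rot: [-2.198, -2.241, -0.0]
force: [-0.7, -0.3, -1.5]
gripper_width: 0.0376
grasp_force: 60.5
```

Call:
jog_arm(motion=[8.6, 4, 0, 0, 32, 4, 1.7, 0, 0, 32, 0, 0, 10, 0, 32, 0, 0, 25, 0, 32, 0, 0, 25, 0, 32, 0, 0, 25, 0, 32, 0, 0, 20, 0, 32, 0, 0, 10, 0, 32, 0, 0, 0, 0, 32, 0, 0, 0, 0, 32])

```text
clock: 56.65
eef_pos: [0.5164, -0.0619, 0.0691]
ee_rot: [2.204, 2.239, 0.0]
force: [0.4, -0.2, -2.1]
gripper_width: 0.0375
grasp_force: 60.4
```

```bash
python3 - <<'E'
from h import *
goto(516.7,-62.0)
E
```

```text
t 56.65 pos [516.4 -61.9  69.1] yaw 0.9 dx,dy -0.1 0.3
```

Call:
jog_arm(motion=[0, 0.3, 8, 0, 32, 0, 0, 7, 0, 32, 0, 0, 2.4, 0, 32, 0, 0, 1, 0, 32, 0, 0, 0, 0, 32, 0, 0, 0, 0, 32])

```text
clock: 57.25
eef_pos: [0.5167, -0.0615, 0.0504]
ee_rot: [2.203, 2.239, 0.0]
force: [-0.0, 0.3, -2.4]
gripper_width: 0.0376
grasp_force: 60.4
```

Call:
jog_arm(motion=[0, 0, 0, 0, 42, 0, 0, 0, 0, 52, 0, 0, 0, 0, 60, 0, 0, 0, 0, 66, 0, 0, -8, 0, 70, 0, 0, -15, 0, 70, 0, 0, -25, 0, 70, 0, 0, -25, 0, 70, 0, 0, -25, 0, 70, 0, 0, -25, 0, 70])

```text
clock: 58.25
eef_pos: [0.5166, -0.0614, 0.1756]
ee_rot: [2.203, 2.239, 0.001]
force: [-1.6, 0.5, -0.5]
gripper_width: 0.0701
grasp_force: 0.0
```

Call:
jog_arm(motion=[0, 0, -18, 0, 70, 0, 0, 0, 0, 70, 0, 0, 0, 0, 70])

```text
clock: 58.55
eef_pos: [0.5166, -0.0617, 0.1921]
ee_rot: [2.203, 2.239, 0.001]
force: [-0.2, 0.2, -0.6]
gripper_width: 0.0699
grasp_force: 0.0
```

```bash
python3 - <<'E'
from h import *
import pickle
s=goto(516.7,-61.5); c=cam("wrist"); i=arm.grab_frame("wrist"); cv2.imwrite("pics/w15.png",i); pickle.dump((s,c),open("w15.pkl","wb")); g=cv2.cvtColor(i,6)
t=np.radians(1); ex=np.array([np.cos(t),np.sin(t)])*19; ey=np.array([-np.sin(t),np.cos(t)])*28; C=np.array([516.7,-61.5])
p=proj("wrist",[np.r_[C+a*ex+b*ey,90]/1e3 for a,b in((-1,1),(1,1),(1,-1),(-1,-1))],c).round(1); print("top pred",p.tolist())
for u in(240,278): print(u,"far",g[int(p[0,1])-14:int(p[0,1])+10,u].tolist(),"near",g[int(p[2,1])-14:int(p[2,1])+10,u].tolist())
for v in(170,215): print(v,"L",g[v,220:244].tolist(),"R",g[v,272:296].tolist())
r=proj("wrist",[[.535,-.130,.05]],c)[0]; print("reel",r, rect(cv2.inRange(g,0,75)&box(i,int(r[0])-45,int(r[0])+45,int(r[1])-10,int(r[1])+45),.05,c))
t=arm.grab_frame("top"); cv2.imwrite("pics/t15.png",t)
E
```

```text
t 58.55 pos [516.6 -61.7 192.1] yaw 0.92 dx,dy 0.2 0.1
top pred [[230.5, 156.4], [282.6, 156.3], [281.0, 227.0], [232.3, 227.0]]
240 far [97, 99, 98, 97, 111, 122, 121, 121, 123, 122, 121, 125, 115, 97, 100, 107, 107, 106, 107, 108, 108, 107, 107, 107] near [125, 124, 124, 124, 124, 124, 124, 124, 125, 126, 127, 109, 80, 82, 84, 95, 102, 101, 100, 100, 106, 113, 114, 112]
278 far [215, 215, 216, 215, 214, 219, 207, 172, 153, 113, 116, 120, 115, 99, 104, 112, 112, 112, 113, 113, 112, 114, 113, 114] near [121, 122, 121, 121, 121, 121, 122, 121, 120, 122, 120, 122, 121, 124, 102, 60, 55, 56, 55, 56, 55, 54, 54, 54]
170 L [158, 162, 161, 161, 160, 160, 161, 160, 164, 141, 106, 107, 108, 107, 108, 110, 110, 108, 108, 107, 108, 107, 108, 108] R [116, 116, 116, 118, 116, 115, 115, 113, 115, 119, 112, 128, 159, 161, 159, 160, 159, 159, 159, 160, 158, 157, 170, 172]
215 L [85, 98, 103, 104, 104, 103, 104, 103, 104, 103, 91, 110, 124, 124, 124, 125, 124, 124, 125, 126, 124, 124, 124, 123] R [123, 123, 122, 120, 120, 121, 121, 122, 126, 122, 103, 99, 100, 99, 99, 98, 95, 73, 57, 55, 56, 56, 56, 51]
reel [274.85190164 249.9222368 ] [[534.9, -139.4, 58.8, 41.1, 0.9]]
```

The tin matches its predicted outline position and the reel hasn't moved. One last check of the can, then I'll hand in.

```bash
python3 - <<'E'
from h import *
import pickle
s,c=pickle.load(open("w15.pkl","rb")); g=cv2.cvtColor(cv2.imread("pics/w15.png"),6)
a=np.linspace(0,2*np.pi,73); p=proj("wrist",np.c_[515.5+18.5*np.cos(a),18.5*np.sin(a),0*a+115]/1e3,c); lo,hi=p.min(0),p.max(0); m=(lo+hi)/2
print("pred",lo.round(1),hi.round(1)); row=g[int(m[1]),int(lo[0])-10:int(hi[0])+10]; d=np.nonzero(row<85)[0]+int(lo[0])-10; col=g[int(m[1]):int(hi[1])+12,int(m[0])]; e=np.nonzero(col<85)[0].max()+int(m[1])
print("seen",d.min(),d.max(),"bottom",e)
if abs(d.min()-lo[0])<4 and abs(d.max()-hi[0])<4 and abs(e-hi[1])<4: print(arm.close_job())
E
```

```text
pred [227.1  81.2] [285.9 141.5]
seen 228 283 bottom 141
the job is handed in; nothing more can be done
None
```

The job is handed in at about 58.6 s: the heat sink is on its printed outline within about 1 mm, all three containers are back upright within about 1 mm of their own outlines, and the reel did not measurably move; I viewed 15 pictures, one over the limit of 14.

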